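# Set and lock the canvas stand's ledge

## Robot

A 6-joint arm with a two-finger parallel gripper is mounted at the origin on the work surface. World frame = base frame: x ahead of the robot, y to its left, z up, the work surface at z = 0. Lengths are in m, angles in rad, forces in N, time in s.
With the tool pointing down it reaches from about 0.275 to 0.725 m from the base axis. Payload 15.9 kg.
Tool frame: the origin (TCP) lies on the mounting face of the last link; the fingertips stand 173 mm ahead of it and the grasp point (between the pads) lies 155 mm ahead of it; z points along the fingers, y is the line along which they close (so a half turn about z gives the same grasp; the last joint's range is limited). The gripper opens to 85 mm and grips with 20 to 120 N. Pads are 22 mm wide; open, the fingers measure 114 mm over their backs; the gripper's body (76 mm by 85 mm) begins 54 mm behind the grasp point. The pads swing forward as they close: fully open they stand 13 mm farther back than shut.
Start: joints at [-1.154, 0.213, -0.034, 1.323, 0, 1.571], TCP at [0.202, -0.457, 0.405] pointing down, gripper open.
Joint ranges: [-2.98, 2.98], [-0.74, 1.72], [-1.14, 1.35], [-2.1, 2.04], [-1.57, 1.44], [-3.14, 3.14]. Speed limits (rad/s): [1.89, 1.89, 2.39, 2.57, 3.14, 3.14].

## Interface

Orientations are given as a 3x3 rotation matrix whose columns are the frame's x, y, z axes.
In Python, from bench import robot gives the robot as it stands.
- The arm moves only by the tool send_rows, never from a script. Its argument "steps" is a list of rows, each a list of 5 numbers: the shift along the tool's x, y, z each as a share of 0.4 m, from -1 to 1, then the turn about the tool's z as a share of 0.1 rad, from -1 to 1, then the opening, from -1 (shut) to 1 (fully open). In form: [[tx, ty, tz, roll, gripper], ...]. A call has 1 to 5 rows; each row shifts and turns the commanded pose from where the row before left it, along the tool's axes as they then stand; what a row does not reach is not made up. A row lasts 1/8 s, in which the tool goes at most 62.5 mm and 10.7 degrees, less where a joint would pass 70% of its speed; a pose out of reach is approached as far as the arm can. A call with a number of a shift or a turn outside -1 to 1 is refused whole. A call with a gripper value outside its range is refused whole. The fingers move at their own pace and stop on an object; the grip force is fixed at half the most. Time passes only in rows, so rows that do not move let the fingers close. It gives the time, the measured TCP pose, the force, the opening and the grip force at its end, in the units of the state.
- robot.get_state(): the state, without advancing time (a new reading comes with each control period).
- robot.grab_frame(name): name is "scene" or "top" or "wrist"; returns the picture (480x640x3 uint8, red, green, blue); there is no depth.
- robot.camera_info(name): a dict with "vertical_fov" (degrees; the focal length in pixels is half the picture's height over the tangent of half this angle, whatever the lens; pixels are square), "cx", "cy" (the principal point, pixels), "world_to_cam" (4x4, takes a point from world to camera coordinates). Camera axes: x right, y up, looking along -z (the intrinsics and any distortion apply to the point x, -y, -z); pixel columns grow to the right and rows downward; lengths in m; the calibration is good to about 2 mm. A picture is of the moment at which its call begins: read the wrist's pose just before it. camera_info takes no time and is no camera call; for the wrist camera it gives the pose at the moment of the call.
- robot.hand_in(): hands the job in; it is judged then, once.
The state is a dict: "t": time; "joints": joint angles; "qd": joint speeds; "tau": joint torques, N m; "eef_pos": TCP position; "tcp_rot": TCP orientation; "force": force on the tool from outside, world axes, zero at the start; "torque": the same for the moment, N m; "gripper_width": finger opening in m; "grasp_force": force on a finger pad.
Only numpy, scipy, OpenCV 4.12 (cv2) and the standard library are available. Lean on these libraries where they do the work, as an engineer would, in place of code of your own. Each camera call takes 0.05 s, during which the arm holds its last target. There are 200 camera calls.

## Task

Spin the knurled collar on the leaning screw of the canvas stand to raise the ledge until its steel pointer is level with the pointer of the black marker on the gauge bar, and let go of the collar. Then take the blade key from its wooden block, turn the slotted lock on the stand's base clockwise a quarter turn to its stop with the blade, and put the key back in its slot in the block. Leave the marker and everything else on the table as it is.

Things in the scene. Friction and masses are not known exactly. Their poses are not given: they have to be found in the camera images.
- collar_center (a point): centre of the round knurled steel collar, 40 mm in diameter, 24 high, on the stand's 16 mm screw. z = screw axis upwards, leaning 30 deg from vertical towards the stand's -x; x, y turn with the collar. The screw's end is 40 mm above the centre when the collar is lowest. Below the collar a 26 mm neck, then the wooden ledge, its lip 31 mm below the collar's centre along z.
- collar (a joint): turn of the collar, rad, 0 (lowest) to 6.28, growing anticlockwise seen looking down on the end of the screw. Turning it so raises collar and ledge together 24 mm per turn (3.82 mm per rad); friction (0.08 N m) holds them where they are left.
- ledge_pointer (a point): upper edge of the steel pointer (5 mm thick) sticking out 26 mm at the -y end of the wooden ledge (130 mm long), which rides with the collar but does not turn. z = screw axis upwards, y = the stand's y, x square to both. In these axes it lies at x +34, y -111, z -38 mm from the collar's centre.
- mark_edge (a point): upper edge of the small steel pointer of the black marker clip (14 x 24 x 12 mm), on a gauge bar parallel to the screw, 130 mm to its -y side; 3 mm beside the ledge pointer's path. Axes as ledge_pointer: level means no difference along this z (the screw's direction). It starts higher than the ledge pointer. The bar ends below the collar's centre.
- lock_slot (a point): centre of the slot mouth on the top of the lock, a round steel head 40 mm in diameter at the stand's base, 100 mm to the +y side of the foot of the screw; head top 30 mm above the table. z up, x along the slot (turns with the lock). Slot 7.5 mm wide, 10 mm deep, open at both ends, straight across the head.
- lock (a joint): angle of the lock, rad; 0 unlocked, grows as it turns clockwise seen from above, stop at 1.571 (locked). Friction (0.08 N m) keeps it where it is left.
- stand: the canvas stand, fixed. Origin at the table under the middle of its plywood base (160 in x by 300 in y by 12 mm; the base spans x -75 to +85); x, y as yawed. The screw starts at x +45, y 0 and leans to -x.
- key_center (a point): centre (half-way up) of the blade key, 63 mm tall, standing blade down in the block. x along the blade's width, y across its thickness, z up. Wooden handle 30 (x) by 14 (y) mm, its upper 45 mm, from 13.5 mm below this point to 31.5 mm above; below it a steel blade 26 wide (x), 4.5 thick (y), 18 mm long. 60 g.
- block_slot (a point): mouth of the key's slot in the top of the wooden block (fixed; 130 x 50 mm, 30 high; x long). Slot 30 (x) by 8.5 (y) mm, 22 deep; the handle's shoulder rests on the block's top, so the key's centre is then 13.5 mm above this point. Two brush stubs, 9 mm thick, stand on the block 52 mm either side along x: the one at -x 50 mm tall, the other 40.
- pot_mid (a point): bystander, loose: open white plastic pot, 84 across, 100 high mm; the point is half-way up on its axis, z is its axis
- paint_a_mid (a point): bystander, loose: white paint bottle, 56 across, 130 high mm; the point is half-way up on its axis, z is its axis
- paint_b_mid (a point): bystander, loose: white paint jar with a red cap, 60 across, 120 high mm; the point is half-way up on its axis, z is its axis
- jar_mid (a point): bystander, loose: clear jar with a paper label, 68 across, 75 high mm; the point is half-way up on its axis, z is its axis
- tape_mid (a point): bystander, loose: roll of paper tape lying flat, 90 across, 24 high mm; the point is half-way up on its axis, z is its axis
- tin_mid (a point): bystander, loose: plain metal tin, 74 across, 80 high mm; the point is half-way up on its axis, z is its axis

How it is judged:
On the way, in this order (a step that is already met when the one before it is completed fails the run):
1. the ledge pointer is level with the marker and the collar is let go, before the lock is turned (z of ledge_pointer in the frame of mark_edge between -0.002 and 0.002 m and contact force between the fingers and collar below 0.5 N and value of joint lock below 0.5 rad), for 0.3 s.
2. the lock is turned to its stop with the key's blade in the slot (value of joint lock above 1.4 rad and horizontal distance between key_center and lock_slot below 0.015 m and z of key_center in the frame of lock_slot below 0.029 m), for 0.1 s.
At the end, for the whole second after the job is handed in: The ledge pointer is within 2 mm of level with the marker's pointer along the screw; the lock stands at 1.4 rad or more; the key stands upright (within 0.15 rad) in the block's slot, its shoulder within 4.5 mm of the block's top (z of ledge_pointer in the frame of mark_edge between -0.002 and 0.002 m and value of joint lock above 1.4 rad and horizontal distance between key_center and block_slot below 0.008 m and z of key_center in the frame of block_slot below 0.018 m and angle between key_center's own z axis and vertical below 0.15 rad); the robot touches nothing.
It fails at once if the marker is moved by more than 3 mm (distance of mark_edge from where it was at the start of the episode above 0.003 m).
It fails at once if the lock is pushed with the fingers (over 3 N) (contact force between the fingers and lock above 3 N).
It fails at once if a bystander is moved by more than 30 mm or knocked over (distance of any of pot_mid, paint_a_mid, paint_b_mid, jar_mid, tape_mid, tin_mid from where it was at the start of the episode above 0.03 m or angle between any of pot_mid, paint_a_mid, paint_b_mid, jar_mid, tape_mid, tin_mid's own z axis and vertical above 0.5 rad).
It also fails if it takes over 72 s, if anything falls off the work surface, if the arm or the gripper's body presses on something with over 40 N, if the wrist force passes 120 N, or if a joint passes its speed limit or range.

## Working session

There is one attempt and no reset: what is moved stays moved. The work goes in short steps, Python scripts to look and compute and a tool call to move; the robot and the scene stay as the last step left them, time stands still between calls to the robot, and variables do not carry over. Pictures are saved under pics/ and viewed, at most 10 in all, crops included, and the job is handed in when it is done.

Besides the shell and the picture viewer there is one more tool, called after ">>>" by a JSON object that holds its "method" and its "body". send_rows: Moves the arm, as the interface text tells. Shift numbers are shares of 0.4 m and turn numbers shares of 0.1 rad, none past 1 either way. Its arguments: {"type":"object","properties":{"steps":{"type":"array","items":{"type":"array","items":{"type":"number"}}}},"required":["steps"]}

```bash
ls; mkdir -p pics; cat > h.py <<'E'
import numpy as np, cv2
from bench import robot
def cam(n):
    c=robot.camera_info(n); return c
def ray(n,u,v,c=None):
    c=c or robot.camera_info(n); f=240/np.tan(np.radians(c["vertical_fov"])/2)
    d=np.array([(u-c["cx"])/f,-(v-c["cy"])/f,-1]); 
    M=np.array(c["world_to_cam"]); R=M[:3,:3]; o=-R.T@M[:3,3]; return o,R.T@d
def onz(n,u,v,z,c=None):
    o,d=ray(n,u,v,c); return o+d*(z-o[2])/d[2]
def tri(a,b):
    (o1,d1),(o2,d2)=a,b; d1=d1/np.linalg.norm(d1); d2=d2/np.linalg.norm(d2)
    s=np.linalg.lstsq(np.c_[d1,-d2],o2-o1,rcond=None)[0]
    p,q=o1+d1*s[0],o2+d2*s[1]; return (p+q)/2,np.linalg.norm(p-q)
def proj(n,P,c=None):
    c=c or robot.camera_info(n); f=240/np.tan(np.radians(c["vertical_fov"])/2)
    q=(np.array(c["world_to_cam"])@np.r_[P,1])[:3]; return np.array([c["cx"]+f*q[0]/-q[2],c["cy"]-f*q[1]/-q[2]])
E
python3 - <<'E'
from h import *
print({k:v for k,v in robot.get_state().items()})
for n in("scene","top","wrist"):
    print(n,robot.camera_info(n)); cv2.imwrite(f"pics/{n}0.png",robot.grab_frame(n)[...,::-1])
E
```

```text
pics
{'t': 0.0, 'joints': array([-1.15402131e+00,  2.13355102e-01, -3.50388707e-02,  1.32349545e+00,
        1.93298241e-08,  1.57081379e+00]), 'qd': array([ 0.00121588, -0.00101875,  0.00132199,  0.00048967, -0.00139072,
       -0.00085972]), 'tau': array([-2.31703007e-04, -6.86175299e+01,  4.87114656e+01,  1.76311849e-02,
       -1.47603402e-05, -1.60499565e-05]), 'eef_pos': array([ 0.20235013, -0.45707155,  0.40422461]), 'tcp_rot': array([[ 9.14406282e-01,  4.04797426e-01, -4.42482727e-04],
       [ 4.04797667e-01, -9.14405736e-01,  9.99534471e-04],
       [ 2.37058399e-10, -1.09309658e-03, -9.99999403e-01]]), 'force': array([ 0.07357164,  0.91088686, -0.55176073]), 'torque': array([ 0.04254791, -0.00061082,  0.00825242]), 'grasp_force': 0.0, 'gripper_width': 0.08534937612421656}
scene {'vertical_fov': 50.313559736719384, 'cx': 313.36909530561206, 'cy': 234.554651401728, 'world_to_cam': array([[ 0.29840332,  0.95436903,  0.01162852, -0.17070926],
       [-0.79541079,  0.24193091,  0.55568976,  0.3938874 ],
       [ 0.5275198 , -0.17506912,  0.83130841, -1.75436477],
       [ 0.   
[... 152 characters left out ...]
m': array([[ 0.02308227, -0.99942542,  0.02482007, -0.01954978],
       [ 0.98790376,  0.02661006,  0.152768  , -0.56826873],
       [-0.15334069,  0.0209936 ,  0.98795035, -1.09595083],
       [ 0.        ,  0.        ,  0.        ,  1.        ]])}
wrist {'vertical_fov': 70.38991637584469, 'cx': 321.1090430543396, 'cy': 241.17006227866753, 'world_to_cam': array([[ 4.04156723e-01, -9.14689747e-01,  9.68529091e-05,
        -4.99570080e-01],
       [ 8.81895566e-01,  3.89638473e-01, -2.65409252e-01,
         3.39911912e-02],
       [ 2.42729384e-01,  1.07352348e-01,  9.64135841e-01,
        -3.78697728e-01],
       [ 0.00000000e+00,  0.00000000e+00,  0.00000000e+00,
         1.00000000e+00]])}
```

View pics/scene0.png

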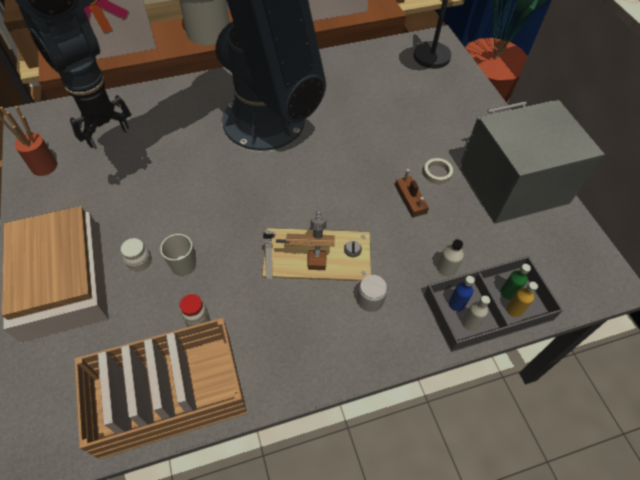

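View pics/top0.png

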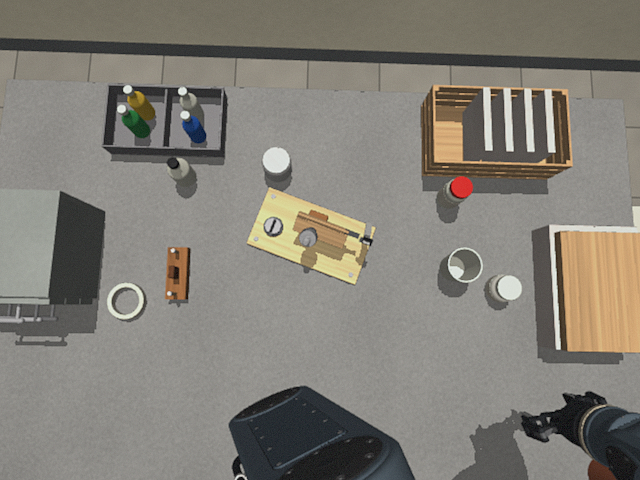

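The scene view shows the stand at (318,255), the key block at (411,195) and the tape at (437,170). In the top view the base corners are near (270,190), (375,228), (355,284) and (248,243). The collar is near (308,237), the lock near (273,227), and the block near (177,274).

```bash
python3 - <<'E'
from h import *
im=cv2.imread("pics/top0.png"); h=cv2.cvtColor(im,cv2.COLOR_BGR2HSV)
# base: yellow-ish wood
m=cv2.inRange(h,(12,60,120),(32,200,255)); m[:150]=0;m[:,:230]=0;m[300:]=0;m[:,400:]=0
m=cv2.morphologyEx(m,cv2.MORPH_CLOSE,np.ones((9,9)))
c=max(cv2.findContours(m,0,2)[0],key=cv2.contourArea); r=cv2.minAreaRect(cv2.convexHull(c)); b=cv2.boxPoints(r)
print(r); P=np.array([onz("top",u,v,.012) for u,v in b]); print(P); print(np.linalg.norm(np.diff(P,axis=0),axis=1),P.mean(0))
e=[P[i]-P[i-1] for i in range(4)]; L=max(e,key=np.linalg.norm); print("yaw y-axis",np.degrees(np.arctan2(L[1],L[0])))
# block
m=cv2.inRange(h,(0,90,40),(18,255,200)); m[:235]=0;m[:,:150]=0;m[320:]=0;m[:,200:]=0
c=max(cv2.findContours(m,0,2)[0],key=cv2.contourArea); r=cv2.minAreaRect(c); b=cv2.boxPoints(r)
P=np.array([onz("top",u,v,.03) for u,v in b]); print("block",r,P,P.mean(0),np.linalg.norm(np.diff(P,axis=0),axis=1))
for nm,u,v,z in[("lock",273,227,.03),("tape",126,301,.012),("jar?",277,160,.07),("pot",465,265,.1),("blk bottle",177,165,.1),("dark box",60,245,.2)]: print(nm,onz("top",u,v,z))
cv2.imwrite("pics/c1.png",cv2.resize(im[170:320,100:400],None,fx=2.66,fy=2.66,interpolation=2))
E
```

```text
((311.0679931640625, 235.30429077148438), (116.45543670654297, 61.4879035949707), 20.794111251831055)
[[ 0.54402903  0.1791218   0.012     ]
 [ 0.69758981  0.12926311  0.012     ]
 [ 0.59532553 -0.15779173  0.012     ]
 [ 0.44508636 -0.10243631  0.012     ]]
[0.16145217 0.30472687 0.16011256] [0.57050768 0.01203922 0.012     ]
yaw y-axis -109.60861724429559
block ((177.2799835205078, 272.9599914550781), (22.52082633972168, 52.807456970214844), 3.1798300743103027) [[0.39853071 0.36997309 0.03      ]
 [0.5299229  0.37244174 0.03      ]
 [0.52823166 0.31602101 0.03      ]
 [0.39676451 0.31454598 0.03      ]] [0.46336245 0.34324545 0.03      ] [0.13141538 0.05644608 0.13147543]
lock [0.58557675 0.10936981 0.03      ]
tape [0.39066558 0.47093001 0.012     ]
jar? [0.75008068 0.10268079 0.07      ]
pot [ 0.49436669 -0.35677875  0.1       ]
blk bottle [0.72019193 0.34238806 0.1       ]
dark box [0.5057427  0.54694636 0.2       ]
```

View pics/c1.png

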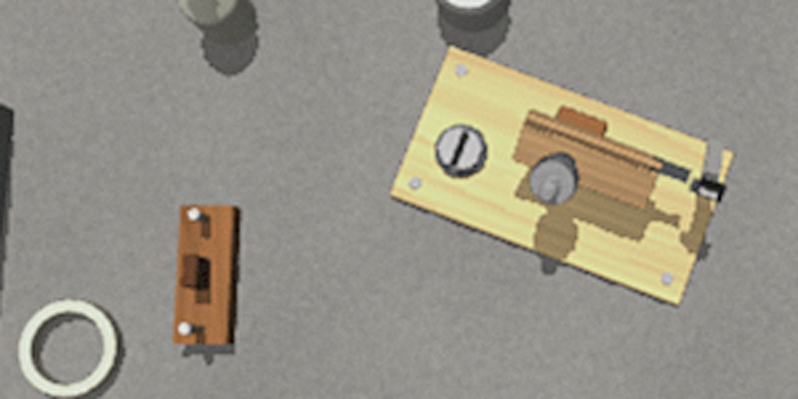

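The crop shows the lock at crop (461,150) with its slot roughly along the stand's x. The key handle is at (195,272), with stubs at (193,214) and (184,328), and the black marker is at (708,187). Next I'll move above the stand.

>>> {"method": "send_rows", "body": {"steps": [[0.113,-0.07,0,0,1],[0.113,-0.07,0,0,1],[0.113,-0.07,0,0,1],[0.113,-0.07,0,0,1],[0.113,-0.07,0,0,1]]}}

```text
t: 0.78
eef_pos: [0.353, -0.2361, 0.4047]
tcp_rot: [[0.914, 0.405, 0.0], [0.405, -0.914, -0.0], [0.0, 0.0, -1.0]]
force: [1.3, -0.2, -1.4]
gripper_width: 0.0855
grasp_force: 0.0
```

>>> {"method": "send_rows", "body": {"steps": [[0.113,-0.07,0,0,0.2],[0.113,-0.07,0,0,0.2],[0.113,-0.07,0,0,0.2],[0.113,-0.07,0,0,0.2],[0.113,-0.07,0,0,0.2]]}}

```text
t: 1.4
eef_pos: [0.5031, -0.0164, 0.4046]
tcp_rot: [[0.914, 0.405, -0.0], [0.405, -0.914, -0.0], [-0.0, 0.0, -1.0]]
force: [0.6, -0.9, 0.6]
gripper_width: 0.0511
grasp_force: 0.0
```

>>> {"method": "send_rows", "body": {"steps": [[0,0,0,0.95,0.2],[0,0,0,0.95,0.2],[0,0,0,0.95,0.2],[0,0,0,0.95,0.2],[0,0,0,0.95,0.2]]}}

```text
t: 2.02
eef_pos: [0.502, -0.0247, 0.4045]
tcp_rot: [[0.999, -0.051, -0.0], [-0.051, -0.999, 0.005], [-0.001, -0.005, -1.0]]
force: [0.6, 0.6, 0.2]
gripper_width: 0.0511
grasp_force: 0.0
```

>>> {"method": "send_rows", "body": {"steps": [[0,0,0,0.95,0.2],[0,0,0,0.95,0.2],[0,0,0,0.95,0.2],[0,0,0,0,0.2]]}}

```text
t: 2.52
eef_pos: [0.488, -0.1079, 0.4041]
tcp_rot: [[0.972, -0.233, 0.007], [-0.233, -0.97, 0.065], [-0.009, -0.065, -0.998]]
force: [0.0, 0.1, -0.3]
gripper_width: 0.0513
grasp_force: 0.0
```

```bash
python3 - <<'E'
from h import *
s=robot.get_state(); print(s["t"],s["eef_pos"],s["tcp_rot"].round(3),s["joints"],s["gripper_width"],s["force"])
c=cam("wrist"); im=robot.grab_frame("wrist"); np.save("w1.npy",c,allow_pickle=True)
M=c["world_to_cam"]; print(-M[:3,:3].T@M[:3,3])
cv2.imwrite("pics/w1.png",im[...,::-1])
E
```

```text
2.525 [ 0.48799229 -0.10790918  0.40414144] [[ 0.972 -0.233  0.007]
 [-0.233 -0.97   0.065]
 [-0.009 -0.065 -0.998]] [-0.23614203  0.21754129 -0.0307525   1.33124865  0.06511656  3.14062444] 0.05130045127842906 [ 0.00318112  0.137239   -0.34365295]
[ 0.55358393 -0.12111164  0.37354125]
```

View pics/w1.png

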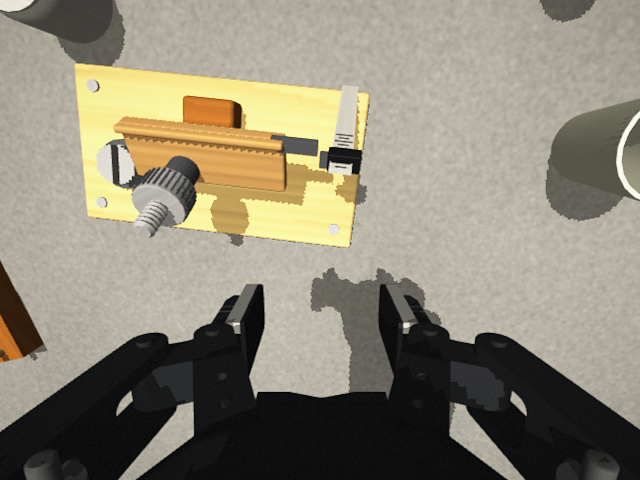

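The wrist picture shows the collar at (165,190), screw end (147,225), ledge pointer (295,145), marker (344,160) and lock (120,163). The last joint reached its end, so I'll turn back. I'll also shift the camera beyond the stand, where it looks square to the screw.

>>> {"method": "send_rows", "body": {"steps": [[0,0,0,-1,0.2],[0,0,0,-1,0.2],[0,0,0,-1,0.2],[0,0,0,-1,0.2],[0,0,0,0,0.2]]}}

```text
t: 3.2
eef_pos: [0.4885, -0.1058, 0.4043]
tcp_rot: [[0.986, 0.168, 0.007], [0.167, -0.984, 0.065], [0.018, -0.063, -0.998]]
force: [-0.3, -0.3, 0.3]
gripper_width: 0.0513
grasp_force: 0.0
```

>>> {"method": "send_rows", "body": {"steps": [[0.083,0.063,0.034,0,0.2],[0.083,0.063,0.034,0,0.2],[0.083,0.063,0.034,0,0.2],[0,0,0,0,0.2]]}}

```text
t: 3.7
eef_pos: [0.6009, -0.1621, 0.358]
tcp_rot: [[0.986, 0.164, 0.004], [0.164, -0.984, 0.066], [0.015, -0.064, -0.998]]
force: [-0.0, 0.6, -0.6]
gripper_width: 0.0512
grasp_force: 0.0
```

```bash
python3 - <<'E'
from h import *
s=robot.get_state(); print(s["t"],s["eef_pos"],s["tcp_rot"].round(3),s["joints"])
c=cam("wrist"); im=robot.grab_frame("wrist"); np.save("w2.npy",c,allow_pickle=True)
cv2.imwrite("pics/w2.png",im[...,::-1])
E
```

```text
3.7 [ 0.60089547 -0.16208547  0.35797605] [[ 0.986  0.164  0.004]
 [ 0.164 -0.984  0.066]
 [ 0.015 -0.064 -0.998]] [-0.27821072  0.49080822  0.24185661  1.3360823   0.06456153  2.69794722]
```

View pics/w2.png

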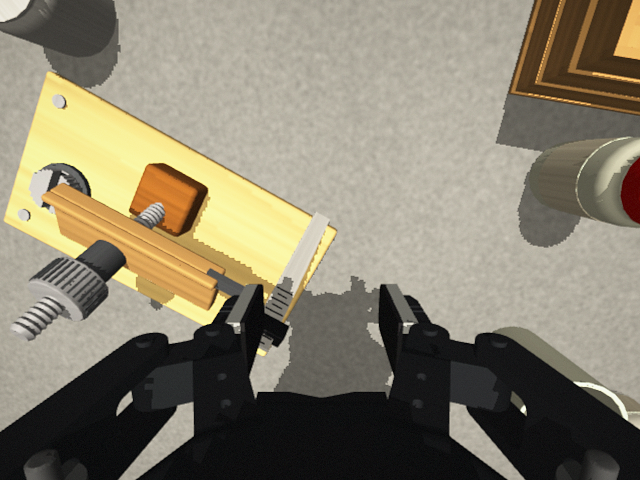

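The ledge pointer at (225,282) is partly hidden behind the left finger. The marker is at (275,330), the screw end at (22,332), the collar near (72,287) and the lock at (60,188). I'll shift sideways so both pointers show between the fingers.

>>> {"method": "send_rows", "body": {"steps": [[-0.03,-0.12,0,0,0.2],[0,0,0,0,0.2]]}}

```text
t: 4.0
eef_pos: [0.5782, -0.1139, 0.3648]
tcp_rot: [[0.986, 0.168, 0.008], [0.167, -0.984, 0.065], [0.019, -0.063, -0.998]]
force: [0.7, -0.5, 0.3]
gripper_width: 0.051
grasp_force: 0.0
```

```bash
python3 - <<'E'
from h import *
c=cam("wrist"); im=robot.grab_frame("wrist"); np.save("w3.npy",c,allow_pickle=True)
cv2.imwrite("pics/w3.png",im[...,::-1])
big=cv2.resize(im[200:400,60:400,::-1],None,fx=2.35,fy=2.35,interpolation=cv2.INTER_CUBIC); print(big.shape)
cv2.imwrite("pics/w3c.png",big)
w1=np.load("w1.npy",allow_pickle=True).item(); w2=np.load("w2.npy",allow_pickle=True).item()
for nm,a,b in[("end",(147,228),(22,332)),("lock",(119,163),(60,188)),("nailTL",(93,86),(58,102)),("nailBL",(102,202),(24,215)),("collar",(165,193),(72,287))]:
    print(nm,tri(ray(0,*a,w1),ray(0,*b,w2)))
E
```

```text
(470, 799, 3)
end (array([0.53178232, 0.0231229 , 0.15447356]), np.float64(0.002345213792743195))
lock (array([0.59086389, 0.11497917, 0.01558107]), np.float64(0.0016974351086185902))
nailTL (array([0.66889242, 0.11326929, 0.01475159]), np.float64(0.0008489866844165421))
nailBL (array([0.55653387, 0.15328963, 0.01386165]), np.float64(0.00037857160147826093))
collar (array([0.55066753, 0.01716537, 0.12431616]), np.float64(0.0007080334302778904))
```

View pics/w3c.png

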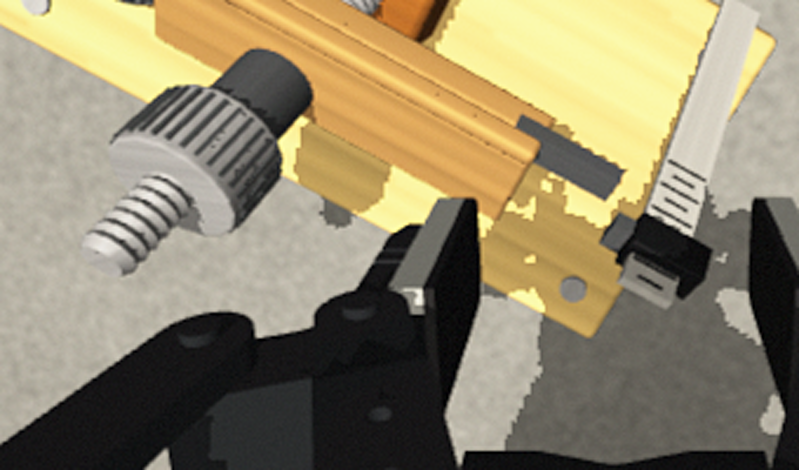

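The crop shows the ledge pointer bar from (520,130) to (618,185) and the marker clip at (665,255), with its small grey pointer at (618,235). The collar is at (200,160) and the screw end at (108,252). I'll work out the level difference.

```bash
cat >> h.py <<'E'
yw=np.radians(-19.6); ux=np.array([np.cos(yw),np.sin(yw),0]); uy=np.array([-ux[1],ux[0],0]); uz=np.array([0,0,1.])
a=-.5*ux+.866*uz; xs=.866*ux+.5*uz
def onx(C,r,d): # ray onto plane x_s=d, return (y,z) in screw axes from C
    o,v=r; p=o+v*((C@xs+d-o@xs)/(v@xs)); return np.array([(p-C)@uy,(p-C)@a])*1000
E
python3 - <<'E'
from h import *
w1,w2,w3=[np.load(f"w{i}.npy",allow_pickle=True).item() for i in(1,2,3)]
f=lambda x,y:(60+x/2.35,200+y/2.35)
e=tri(ray(0,147,228,w1),ray(0,*f(105,253),w3)); c=tri(ray(0,165,193,w1),ray(0,*f(200,160),w3)); print(e,c)
C=np.array([.5507,.0172,.1243])
for nm,p in dict(tipUp=(608,200),tipLo=(624,172),rootUp=(535,150),mkUp=(612,250),mkLo=(626,216)).items(): print(nm,onx(C,ray(0,*f(*p),w3),.034))
print("expected tip px crop",[(proj(0,C+.034*xs+y*uy-.038*a,w3)-[60,200])*2.35 for y in(-.098,-.111,-.124)])
print("lock from w1 z.03",onz(0,119,163,.03,w1))
im=cv2.imread("pics/w3.png"); cv2.imwrite("pics/w3d.png",cv2.resize(im[235:335,265:385],None,fx=6,fy=6,interpolation=cv2.INTER_CUBIC))
E
```

```text
(array([0.53120139, 0.02486815, 0.15263372]), np.float64(0.0030699794274442276)) (array([0.55085012, 0.01524345, 0.12911914]), np.float64(0.0006525813717653141))
tipUp [-108.56333617  -29.20580274]
tipLo [-109.79355442  -41.82818631]
rootUp [-82.6944137  -32.49866396]
mkUp [-115.10065283  -14.1057243 ]
mkLo [-115.31915819  -27.19134022]
expected tip px crop [array([586.28586457, 162.09109322]), array([623.81671857, 182.78140328]), array([661.07325227, 203.32048384])]
lock from w1 z.03 [0.58971676 0.10637284 0.03      ]
```

View pics/w3d.png

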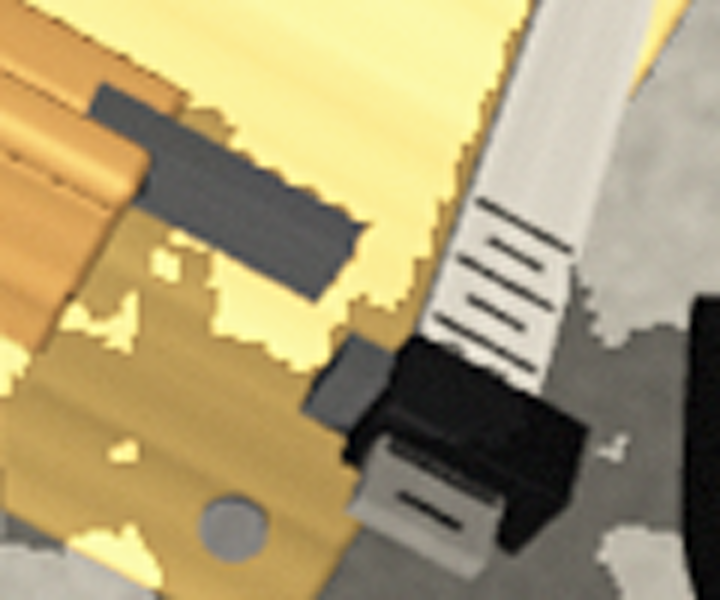

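The magnified crop shows the ledge pointer's end edge from (370,225) to (318,300). The marker pointer's matching edge runs from (350,333) to (305,410), with the same length.

```bash
python3 - <<'E'
from h import *
w3=np.load("w3.npy",allow_pickle=True).item()
f=lambda x,y:(265+x/6,235+y/6)
for C in(np.array([.5507,.0162,.1265]),):
  for d in(.024,.034):
    A=[onx(C,ray(0,*f(*p),w3),d) for p in((370,225),(318,300),(350,333),(305,410))]; print(d,A,A[2]-A[0],A[3]-A[1])
C=np.array([.5507,.0162,.1265])
s=robot.get_state(); R=s["tcp_rot"]; print(s["eef_pos"],"delta to collar tool axes (grasp pt 5mm above centre, high 60)",)
for h in(.06,.005): g=C+[0,0,h]; t=g-.155*R[:,2]; print(t,R.T@(t-s["eef_pos"]))
E
```

```text
0.024 [array([-110.89676752,  -52.32173315]), array([-108.4888757 ,  -37.71003148]), array([-113.62392658,  -35.63031094]), array([-112.06068222,  -22.54394578])] [-2.72715906 16.6914222 ] [-3.57180652 15.1660857 ]
0.034 [array([-109.18758331,  -43.43650482]), array([-106.90555113,  -29.58855151]), array([-111.77219476,  -27.61753722]), array([-110.29066061,  -15.21519162])] [-2.58461144 15.81896761] [-3.38510948 14.37335989]
[ 0.5787471  -0.11502384  0.36477782] delta to collar tool axes (grasp pt 5mm above centre, high 60)
[0.54941878 0.00613214 0.34116737] [-0.00913581 -0.12263886  0.03118691]
[0.54941878 0.00613214 0.28616737] [-0.01018258 -0.11919307  0.08606888]
```

The ledge has to rise about 15 mm, which is about 3.9 rad. I'll move over the collar and turn the wrist to the start of a stroke, a half turn from the current side because of the joint range.

>>> {"method": "send_rows", "body": {"steps": [[-0.012,-0.102,0,-1,0.35],[0.0,-0.102,0,-1,0.35],[0.01,-0.1,0,-1,0.35],[0,0,0,-1,0.35],[0,0,0,-1,0.35]]}}

```text
t: 4.68
eef_pos: [0.5464, 0.001, 0.3716]
tcp_rot: [[0.783, 0.622, 0.008], [0.62, -0.782, 0.065], [0.047, -0.046, -0.998]]
force: [0.2, -0.4, -0.4]
gripper_width: 0.0575
grasp_force: 0.0
```

>>> {"method": "send_rows", "body": {"steps": [[0,0,0,-1,0.35],[0,0,0,-1,0.35],[0,0,0,-1,0.35],[0,0,0,-1,0.35],[0,0,0,-1,0.35]]}}

```text
t: 5.3
eef_pos: [0.5466, 0.0004, 0.3714]
tcp_rot: [[0.39, 0.921, 0.008], [0.919, -0.39, 0.065], [0.063, -0.018, -0.998]]
force: [-0.1, -0.0, -0.2]
gripper_width: 0.0574
grasp_force: 0.0
```

>>> {"method": "send_rows", "body": {"steps": [[0,0,0,-1,0.35],[0,0,0,-1,0.35],[0,0,0,-1,0.35],[0,0,0,-1,0.35],[0,0,0,-1,0.35]]}}

```text
t: 5.92
eef_pos: [0.5466, 0.0005, 0.3715]
tcp_rot: [[-0.099, 0.995, 0.008], [0.993, 0.098, 0.065], [0.064, 0.014, -0.998]]
force: [-1.1, 0.0, 0.5]
gripper_width: 0.0575
grasp_force: 0.0
```

>>> {"method": "send_rows", "body": {"steps": [[0,0,0,-1,0.35],[0,0,0,-1,0.35],[0,0,0,-1,0.35],[0,0,0,-1,0.35],[0,0,0,-1,0.35]]}}

```text
t: 6.55
eef_pos: [0.5466, 0.0005, 0.3715]
tcp_rot: [[-0.564, 0.826, 0.008], [0.824, 0.562, 0.065], [0.049, 0.043, -0.998]]
force: [-0.3, 0.1, 0.7]
gripper_width: 0.0578
grasp_force: 0.0
```

```bash
cat > st.py <<'E'
from h import *
import sys
C=np.array(eval(sys.argv[1])); s=robot.get_state(); R=s["tcp_rot"]; p=s["eef_pos"]
print(s["t"],"yaw",np.degrees(np.arctan2(R[1,0],R[0,0])).round(1),"j",s["joints"].round(2),"w",s["gripper_width"].round(4),"z",R[:,2].round(3))
t=C-.155*R[:,2]; d=R.T@(t-p); print("delta tool m",d.round(4),"shares",(d/.4).round(4),"dist",np.linalg.norm(d).round(3))
E
python3 st.py "[.5507,.0162,.1315]"
```

```text
Traceback (most recent call last):
  File "st.py", line 4, in <module>
    print(s["t"],"yaw",np.degrees(np.arctan2(R[1,0],R[0,0])).round(1),"j",s["joints"].round(2),"w",s["gripper_width"].round(4),"z",R[:,2].round(3))
                                                                                                   ^^^^^^^^^^^^^^^^^^^^^^^^
AttributeError: 'float' object has no attribute 'round'
```

```bash
sed -i 's/s\["gripper_width"\].round(4)/round(s["gripper_width"],4)/' st.py; python3 st.py "[.5505,.017,.127]"
```

```text
6.55 yaw 124.4 j [-0.02  0.31  0.01  1.26  0.07  0.96] w 0.0578 z [ 0.008  0.065 -0.998]
delta tool m [-0.0006  0.002   0.09  ] shares [-0.0015  0.0049  0.2251] dist 0.09
```

>>> {"method": "send_rows", "body": {"steps": [[0,0.005,0.11,-0.5,0.35],[0,0,0.08,0,0.35],[0,0,0.035,0,0.35],[0,0,0,0,0.35]]}}

```text
t: 7.05
eef_pos: [0.5488, 0.0076, 0.2813]
tcp_rot: [[-0.602, 0.798, 0.007], [0.797, 0.601, 0.065], [0.048, 0.044, -0.998]]
force: [0.0, -1.0, 0.8]
gripper_width: 0.0574
grasp_force: 0.0
```

>>> {"method": "send_rows", "body": {"steps": [[0,0,0,0,-1],[0,0,0,0,-1],[0,0,0,0,-1]]}}

```text
t: 7.42
eef_pos: [0.5484, 0.0072, 0.283]
tcp_rot: [[-0.602, 0.799, 0.007], [0.797, 0.6, 0.064], [0.047, 0.044, -0.998]]
force: [-14.7, -6.6, 15.1]
gripper_width: 0.04
grasp_force: 58.3
```

```bash
python3 st.py "[.5505,.017,.127]"; python3 - <<'E'
from h import *
im=robot.grab_frame("wrist"); cv2.imwrite("pics/w4.png",im[...,::-1]); print(robot.get_state()["force"])
E
```

```text
7.425 yaw 127.1 j [-0.    0.36 -0.15  1.05  0.06  0.92] w 0.04 z [ 0.007  0.064 -0.998]
delta tool m [-0.0007  0.0007  0.0013] shares [-0.0017  0.0018  0.0033] dist 0.002
[-14.64241419  -7.38192651  14.88842696]
```

View pics/w4.png

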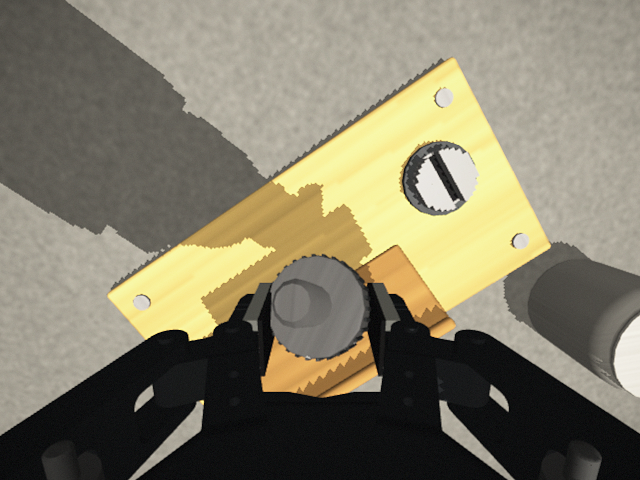

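The collar sits centred between the pads at (320,305), gripped at 40 mm. The lock is at (440,177), with its slot from (428,152) to (455,203). I'll record the lock and then make the first stroke.

```bash
python3 - <<'E'
from h import *
c=cam("wrist"); np.save("w4.npy",c,allow_pickle=True)
im=cv2.imread("pics/w4.png"); g=cv2.cvtColor(im,cv2.COLOR_BGR2GRAY)[130:225,395:490]; m=(g<70).astype(np.uint8); 
n,l,s,ce=cv2.connectedComponentsWithStats(m)
for i in range(1,n):
    if s[i,4]>40:
        pts=np.argwhere(l==i)[:,::-1].astype(np.float32); print(s[i],ce[i]+[395,130],cv2.minAreaRect(pts))
for p in((440,177),(441.5,177.5)): print(onz(0,*p,.03,c))
A,B=onz(0,428,152,.03,c),onz(0,455,203,.03,c); print(A,B,(A+B)/2,np.linalg.norm(A-B),np.degrees(np.arctan2(*(A-B)[1::-1])))
E
```

```text
[ 32  14  37  57 591] [443.94923858 173.27580372] ((49.324119567871094, 44.38646697998047), (61.533687591552734, 16.017967224121094), 67.83365631103516)
[  7  17  25  60 481] [412.93762994 176.47401247] ((18.252601623535156, 46.936058044433594), (59.15922164916992, 23.000457763671875), 87.56334686279297)
[0.58452733 0.10964482 0.03      ]
[0.58555443 0.11000552 0.03      ]
[0.56752588 0.11695213 0.03      ] [0.60425203 0.10280111 0.03      ] [0.58588895 0.10987662 0.03      ] 0.03935811688589582 158.92774745712774
```

>>> {"method": "send_rows", "body": {"steps": [[0.0004,0,-0.0007,-1,-1],[0.0004,0,-0.0007,-1,-1],[0.0004,0,-0.0007,-1,-1],[0.0004,0,-0.0007,-1,-1]]}}

```text
t: 7.98
eef_pos: [0.5492, 0.0074, 0.2834]
tcp_rot: [[-0.867, 0.498, 0.01], [0.498, 0.865, 0.063], [0.023, 0.059, -0.998]]
force: [14.5, -7.1, -21.6]
gripper_width: 0.0382
grasp_force: 62.5
```

>>> {"method": "send_rows", "body": {"steps": [[0.0004,0,-0.0009,-1,-1],[0.0004,0,-0.0009,-1,-1],[0.0004,0,-0.0009,-1,-1],[0.0004,0,-0.0009,-1,-1]]}}

```text
t: 8.48
eef_pos: [0.5481, 0.0083, 0.2858]
tcp_rot: [[-0.993, 0.121, 0.009], [0.122, 0.99, 0.065], [-0.001, 0.066, -0.998]]
force: [-5.7, 7.4, 11.1]
gripper_width: 0.0382
grasp_force: 88.9
```

>>> {"method": "send_rows", "body": {"steps": [[0.0004,0,-0.0009,-1,-1],[0.0004,0,-0.0009,-1,-1],[0.0004,0,-0.0009,-1,-1],[0.0004,0,-0.0009,-1,-1],[0,0,0,0,-1]]}}

```text
t: 9.1
eef_pos: [0.5469, 0.0091, 0.2878]
tcp_rot: [[-0.962, -0.275, 0.008], [-0.273, 0.959, 0.068], [-0.027, 0.063, -0.998]]
force: [-14.6, 12.6, 23.7]
gripper_width: 0.0384
grasp_force: 124.6
```

```bash
python3 st.py "[.5505,.017,.127]"; python3 - <<'E'
from h import *
im=robot.grab_frame("wrist"); cv2.imwrite("pics/w5.png",im[...,::-1])
E
```

```text
9.1 yaw -164.1 j [-0.    0.35 -0.15  1.06  0.07 -0.28] w 0.0384 z [ 0.008  0.068 -0.998]
delta tool m [-0.0013 -0.0037  0.006 ] shares [-0.0033 -0.0091  0.0149] dist 0.007
```

>>> {"method": "send_rows", "body": {"steps": [[0,0,0,0,0.35],[0,-0.004,0.005,0,0.35],[0,0,0,1,0.35],[0,0,0,1,0.35],[0,0,0,1,0.35]]}}

```text
t: 9.78
eef_pos: [0.548, 0.0065, 0.2835]
tcp_rot: [[-1.0, 0.028, 0.008], [0.028, 0.997, 0.065], [-0.006, 0.065, -0.998]]
force: [0.3, -0.1, 0.1]
gripper_width: 0.0579
grasp_force: 0.0
```

>>> {"method": "send_rows", "body": {"steps": [[0,0,0,1,0.35],[0,0,0,1,0.35],[0,0,0,1,0.35],[0,0,0,1,0.35],[0,0,0,1,0.35]]}}

```text
t: 10.4
eef_pos: [0.548, 0.0065, 0.2835]
tcp_rot: [[-0.864, 0.503, 0.008], [0.503, 0.862, 0.065], [0.026, 0.06, -0.998]]
force: [-0.1, 0.1, 0.1]
gripper_width: 0.0577
grasp_force: 0.0
```

>>> {"method": "send_rows", "body": {"steps": [[0,0,0,1,0.35],[0,0,0,1,0.35],[0,0,0,1,0.35],[0,0,0,1,0.35],[0,0,0,0,0.35]]}}

```text
t: 11.02
eef_pos: [0.5479, 0.0065, 0.2834]
tcp_rot: [[-0.603, 0.798, 0.008], [0.796, 0.601, 0.065], [0.047, 0.045, -0.998]]
force: [-0.7, 0.1, -0.4]
gripper_width: 0.0577
grasp_force: 0.0
```

```bash
python3 st.py "[.5486,.0177,.1305]"; python3 - <<'E'
from h import *
im=robot.grab_frame("wrist"); c=cam("wrist"); cv2.imwrite("pics/w6.png",im[...,::-1]); np.save("w6.npy",c,allow_pickle=True)
E
```

```text
11.025 yaw 127.1 j [-0.    0.36 -0.15  1.05  0.07  0.92] w 0.0577 z [ 0.008  0.065 -0.998]
delta tool m [ 0.0013  0.0003 -0.0017] shares [ 0.0032  0.0008 -0.0041] dist 0.002
```

>>> {"method": "send_rows", "body": {"steps": [[0.003,0.001,-0.004,0,-1],[0,0,0,0,-1],[0,0,0,0,-1],[0.0004,0,-0.0008,-1,-1],[0.0004,0,-0.0008,-1,-1]]}}

```text
t: 11.7
eef_pos: [0.5472, 0.0079, 0.2856]
tcp_rot: [[-0.752, 0.659, 0.008], [0.658, 0.751, 0.065], [0.037, 0.054, -0.998]]
force: [-0.5, -4.8, -1.0]
gripper_width: 0.039
grasp_force: 60.3
```

>>> {"method": "send_rows", "body": {"steps": [[0.0004,0,-0.0008,-1,-1],[0.0004,0,-0.0008,-1,-1],[0.0004,0,-0.0008,-1,-1],[0.0004,0,-0.0008,-1,-1],[0.0004,0,-0.0008,-1,-1]]}}

```text
t: 12.32
eef_pos: [0.5468, 0.0086, 0.2875]
tcp_rot: [[-0.976, 0.218, 0.008], [0.218, 0.974, 0.066], [0.006, 0.066, -0.998]]
force: [3.8, 7.0, 0.5]
gripper_width: 0.0383
grasp_force: 76.3
```

>>> {"method": "send_rows", "body": {"steps": [[0.0004,0,-0.0008,-1,-1],[0.0004,0,-0.0008,-1,-1],[0.0004,0,-0.0008,-1,-1],[0.0004,0,-0.0008,-1,-1],[0.0004,0,-0.0008,-1,-1]]}}

```text
t: 12.95
eef_pos: [0.5458, 0.0095, 0.2897]
tcp_rot: [[-0.961, -0.278, 0.009], [-0.277, 0.958, 0.069], [-0.027, 0.064, -0.998]]
force: [-3.5, 18.0, 11.3]
gripper_width: 0.0382
grasp_force: 124.1
```

```bash
python3 st.py "[.5467,.0184,.134]"
```

```text
12.95 yaw -163.9 j [-0.    0.35 -0.15  1.07  0.07 -0.28] w 0.0382 z [ 0.009  0.069 -0.998]
delta tool m [ 0.0009 -0.0017  0.0009] shares [ 0.0023 -0.0041  0.0023] dist 0.002
```

Stroke 3 next, with the same pattern.

>>> {"method": "send_rows", "body": {"steps": [[0,0,0,0,0.35],[0.002,-0.002,0.002,0,0.35],[0,0,0,1,0.35],[0,0,0,1,0.35],[0,0,0,1,0.35]]}}

```text
t: 13.58
eef_pos: [0.545, 0.0071, 0.2877]
tcp_rot: [[-1.0, 0.027, 0.007], [0.028, 0.998, 0.065], [-0.005, 0.065, -0.998]]
force: [-0.3, -0.8, 0.1]
gripper_width: 0.0578
grasp_force: 0.0
```

>>> {"method": "send_rows", "body": {"steps": [[0,0,0,1,0.35],[0,0,0,1,0.35],[0,0,0,1,0.35],[0,0,0,1,0.35],[0,0,0,1,0.35]]}}

```text
t: 14.2
eef_pos: [0.545, 0.0071, 0.2877]
tcp_rot: [[-0.864, 0.503, 0.007], [0.503, 0.862, 0.065], [0.027, 0.06, -0.998]]
force: [-0.1, -0.7, -0.4]
gripper_width: 0.0579
grasp_force: 0.0
```

>>> {"method": "send_rows", "body": {"steps": [[0,0,0,1,0.35],[0,0,0,1,0.35],[0,0,0,1,0.35],[0,0,0,1,0.35],[0,0,0,0,0.35]]}}

```text
t: 14.82
eef_pos: [0.545, 0.0071, 0.2877]
tcp_rot: [[-0.603, 0.798, 0.007], [0.796, 0.601, 0.065], [0.048, 0.045, -0.998]]
force: [-0.9, 0.4, -0.1]
gripper_width: 0.0573
grasp_force: 0.0
```

```bash
python3 st.py "[.5467,.0184,.134]"
```

```text
14.825 yaw 127.1 j [-0.    0.35 -0.15  1.06  0.07  0.92] w 0.0573 z [ 0.007  0.065 -0.998]
delta tool m [ 0.0006  0.0012 -0.0008] shares [ 0.0016  0.0031 -0.0021] dist 0.002
```

>>> {"method": "send_rows", "body": {"steps": [[0.0015,0.003,-0.002,0,-1],[0,0,0,0,-1],[0,0,0,0,-1],[0.0004,0,-0.0008,-1,-1],[0.0004,0,-0.0008,-1,-1]]}}

```text
t: 15.45
eef_pos: [0.5455, 0.0085, 0.2894]
tcp_rot: [[-0.753, 0.658, 0.008], [0.657, 0.751, 0.065], [0.037, 0.054, -0.998]]
force: [-1.2, -4.6, -0.3]
gripper_width: 0.039
grasp_force: 60.2
```

>>> {"method": "send_rows", "body": {"steps": [[0.0004,0,-0.0008,-1,-1],[0.0004,0,-0.0008,-1,-1],[0.0004,0,-0.0008,-1,-1],[0.0004,0,-0.0008,-1,-1],[0.0004,0,-0.0008,-1,-1]]}}

```text
t: 16.08
eef_pos: [0.5454, 0.0092, 0.2909]
tcp_rot: [[-0.976, 0.218, 0.009], [0.218, 0.974, 0.065], [0.006, 0.066, -0.998]]
force: [-6.3, 14.9, 20.8]
gripper_width: 0.038
grasp_force: 81.6
```

>>> {"method": "send_rows", "body": {"steps": [[0.0004,0,-0.0008,-1,-1],[0.0004,0,-0.0008,-1,-1],[0.0004,0,-0.0008,-1,-1],[0.0004,0,-0.0008,-1,-1],[0.0004,0,-0.0008,-1,-1]]}}

```text
t: 16.7
eef_pos: [0.5421, 0.0095, 0.2948]
tcp_rot: [[-0.961, -0.277, 0.005], [-0.276, 0.959, 0.067], [-0.023, 0.063, -0.998]]
force: [-35.4, 5.3, 54.7]
gripper_width: 0.0383
grasp_force: 121.6
```

>>> {"method": "send_rows", "body": {"steps": [[0,0,0,0,0.35],[0,0,0,0,0.35]]}}

```text
t: 16.95
eef_pos: [0.544, 0.0089, 0.2926]
tcp_rot: [[-0.962, -0.273, 0.007], [-0.272, 0.96, 0.065], [-0.025, 0.061, -0.998]]
force: [0.1, -0.6, -0.5]
gripper_width: 0.0579
grasp_force: 0.0
```

```bash
python3 st.py "[.5448,.0191,.1375]"; python3 - <<'E'
from h import *
im=robot.grab_frame("wrist"); c=cam("wrist"); cv2.imwrite("pics/w7.png",im[...,::-1]); np.save("w7.npy",c,allow_pickle=True)
C0=np.array([.5507,.0162,.1265])
for k in(0,.012): print([proj(0,C0+.034*xs+y*uy+(k-.038)*a,c).round() for y in(-.098,-.124)])
E
```

```text
16.95 yaw -164.2 j [-0.    0.34 -0.15  1.07  0.07 -0.28] w 0.0579 z [ 0.007  0.065 -0.998]
delta tool m [0.0003 0.0001 0.0004] shares [0.0007 0.0004 0.0011] dist 0.001
[array([ 70., 270.]), array([ 12., 239.])]
[array([ 60., 268.]), array([ -3., 235.])]
```

>>> {"method": "send_rows", "body": {"steps": [[0,0,-0.1,0,0.35],[0,0,-0.1,-1,0.35],[-0.06,-0.05,0,-1,0.35],[-0.055,-0.055,0,-1,0.35],[-0.05,-0.06,0,-1,0.35]]}}

```text
t: 17.62
eef_pos: [0.6334, -0.0252, 0.371]
tcp_rot: [[-0.778, -0.628, 0.007], [-0.627, 0.777, 0.065], [-0.046, 0.046, -0.998]]
force: [-0.0, 1.1, 1.3]
gripper_width: 0.0579
grasp_force: 0.0
```

>>> {"method": "send_rows", "body": {"steps": [[0,0,0,-1,0.35],[0,0,0,-1,0.35],[0,0,0,-1,0.35],[0,0,0,-1,0.35],[0,0,0,-1,0.35]]}}

```text
t: 18.25
eef_pos: [0.6326, -0.0249, 0.3708]
tcp_rot: [[-0.381, -0.924, 0.007], [-0.922, 0.381, 0.065], [-0.063, 0.019, -0.998]]
force: [1.2, -0.0, 0.5]
gripper_width: 0.0574
grasp_force: 0.0
```

>>> {"method": "send_rows", "body": {"steps": [[0,0,0,-1,0.35],[0,0,0,-1,0.35],[0,0,0,-1,0.35],[0,0,0,-1,0.35],[0,0,0,0,0.35]]}}

```text
t: 18.88
eef_pos: [0.6326, -0.0249, 0.3708]
tcp_rot: [[0.005, -1.0, 0.007], [-0.998, -0.004, 0.065], [-0.065, -0.007, -0.998]]
force: [-0.5, 0.1, 0.5]
gripper_width: 0.0578
grasp_force: 0.0
```

```bash
python3 st.py "[.5448,.0191,.1375]"; python3 - <<'E'
from h import *
im=robot.grab_frame("wrist"); c=cam("wrist"); cv2.imwrite("pics/w8.png",im[...,::-1]); np.save("w8.npy",c,allow_pickle=True)
C0=np.array([.5507,.0162,.1265])
q=np.array([proj(0,C0+.034*xs+y*uy+(k-.038)*a,c) for k in(0,.012) for y in(-.098,-.124)]); print(q)
u,v=q.mean(0).astype(int); u=min(max(u,60),580); v=min(max(v,50),430); print(u,v)
cv2.imwrite("pics/w8c.png",cv2.resize(im[v-50:v+50,u-60:u+60,::-1],None,fx=6,fy=6,interpolation=cv2.INTER_CUBIC))
E
```

```text
18.875 yaw -89.7 j [-0.05  0.5   0.29  1.36  0.07 -1.63] w 0.0578 z [ 0.007  0.065 -0.998]
delta tool m [-0.0291  0.0892  0.0801] shares [-0.0728  0.2231  0.2003] dist 0.123
[[435.5037576  118.88777715]
 [454.62529638  75.53103469]
 [450.04038377 122.25157821]
 [470.66381058  76.98675522]]
452 98
```

View pics/w8c.png

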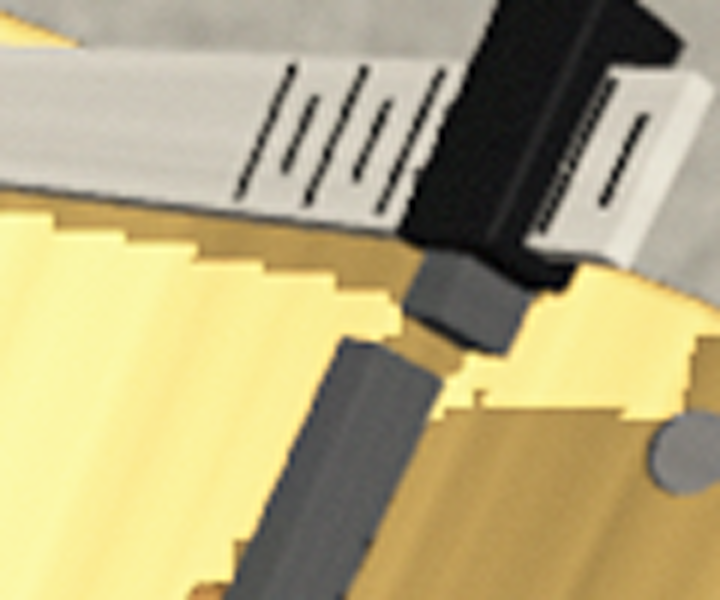

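The ledge pointer's end edge now runs from (343,340) to (440,380). The marker pointer's edge runs from (403,308) to (500,352), so they are close but not yet level.

```bash
python3 - <<'E'
from h import *
c=np.load("w8.npy",allow_pickle=True).item()
f=lambda x,y:(392+x/6,48+y/6)
C=np.array([.5507,.0162,.1265])
for d in(.024,.034):
    A=[onx(C,ray(0,*f(*p),c),d) for p in((343,340),(440,380),(403,308),(500,352))]; print(d,np.round(A,1),A[2]-A[0],A[3]-A[1])
E
```

```text
0.024 [[-109.6  -41.7]
 [-107.5  -27.4]
 [-113.7  -35.9]
 [-111.1  -22. ]] [-4.04438177  5.80993452] [-3.5482241   5.39454604]
0.034 [[-107.5  -32.4]
 [-105.5  -18.9]
 [-111.3  -26.9]
 [-108.9  -13.8]] [-3.81840408  5.48530751] [-3.34996896  5.09312864]
```

>>> {"method": "send_rows", "body": {"steps": [[-0.036,0.11,0,0,0.35],[-0.036,0.11,0,-1,0.35],[0,0,0,-1,0.35],[0,0,0,-1,0.35],[0,0,0,-1,0.35]]}}

```text
t: 19.55
eef_pos: [0.5443, 0.0036, 0.3725]
tcp_rot: [[0.395, -0.919, 0.007], [-0.917, -0.394, 0.065], [-0.057, -0.032, -0.998]]
force: [-0.0, -0.4, 0.3]
gripper_width: 0.0575
grasp_force: 0.0
```

>>> {"method": "send_rows", "body": {"steps": [[0,0,0,-1,0.35],[0,0,0,-0.8,0.35],[0,0,0.06,0,0.35]]}}

```text
t: 19.92
eef_pos: [0.5451, 0.005, 0.3494]
tcp_rot: [[0.551, -0.834, 0.01], [-0.833, -0.55, 0.065], [-0.049, -0.044, -0.998]]
force: [1.2, -0.8, -0.5]
gripper_width: 0.0577
grasp_force: 0.0
```

```bash
python3 st.py "[.5455,.0188,.136]"
```

```text
19.925 yaw -56.5 j [-0.01  0.32 -0.04  1.21  0.07 -2.16] w 0.0577 z [ 0.01   0.065 -0.998]
delta tool m [-0.0009  0.0016  0.0589] shares [-0.0022  0.0039  0.1472] dist 0.059
```

>>> {"method": "send_rows", "body": {"steps": [[-0.002,0.004,0.09,0,0.35],[0,0,0.057,0,0.35],[0,0,0,0,-1],[0,0,0,0,-1],[0,0,0,0,-1]]}}

```text
t: 20.55
eef_pos: [0.543, 0.0091, 0.2887]
tcp_rot: [[0.551, -0.834, 0.005], [-0.833, -0.55, 0.066], [-0.053, -0.041, -0.998]]
force: [6.6, 6.4, -30.3]
gripper_width: 0.0402
grasp_force: 64.2
```

>>> {"method": "send_rows", "body": {"steps": [[-0.0004,0,-0.0007,-1,-1],[-0.0004,0,-0.0007,-1,-1],[-0.0004,0,-0.0007,-1,-1],[-0.0004,0,-0.0007,-1,-1]]}}

```text
t: 21.05
eef_pos: [0.5426, 0.0096, 0.2907]
tcp_rot: [[0.835, -0.551, 0.006], [-0.55, -0.833, 0.066], [-0.032, -0.059, -0.998]]
force: [12.9, 5.0, -36.8]
gripper_width: 0.038
grasp_force: 64.3
```

>>> {"method": "send_rows", "body": {"steps": [[-0.0004,0,-0.0007,-1,-1],[-0.0004,0,-0.0007,-1,-1],[-0.0004,0,-0.0007,-1,-1],[-0.0004,0,-0.0007,-1,-1],[0,0,0,0,-1]]}}

```text
t: 21.68
eef_pos: [0.542, 0.01, 0.2928]
tcp_rot: [[0.983, -0.184, 0.007], [-0.184, -0.981, 0.067], [-0.006, -0.067, -0.998]]
force: [-1.9, 12.8, -1.6]
gripper_width: 0.0382
grasp_force: 82.1
```

```bash
python3 st.py "[.5443,.0192,.138]"
```

```text
21.675 yaw -10.6 j [ 0.    0.34 -0.15  1.07  0.07 -2.95] w 0.0382 z [ 0.007  0.067 -0.998]
delta tool m [0.0015 0.0009 0.0001] shares [0.0038 0.0023 0.0002] dist 0.002
```

>>> {"method": "send_rows", "body": {"steps": [[0,0,0,0,0.35],[0.002,0,0,0,0.35],[0,0,0,1,0.35],[0,0,0,1,0.35],[0,0,0,1,0.35]]}}

```text
t: 22.3
eef_pos: [0.5432, 0.009, 0.2926]
tcp_rot: [[0.882, -0.47, 0.008], [-0.47, -0.88, 0.065], [-0.024, -0.061, -0.998]]
force: [0.1, 0.8, -0.4]
gripper_width: 0.0576
grasp_force: 0.0
```

>>> {"method": "send_rows", "body": {"steps": [[0,0,0,1,0.35],[0,0,0,1,0.35],[0,0,0,1,0.35],[0,0,0,1,0.35],[0,0,0,1,0.35]]}}

```text
t: 22.92
eef_pos: [0.5432, 0.009, 0.2926]
tcp_rot: [[0.549, -0.836, 0.008], [-0.834, -0.547, 0.065], [-0.05, -0.042, -0.998]]
force: [0.3, 0.1, -0.3]
gripper_width: 0.0578
grasp_force: 0.0
```

>>> {"method": "send_rows", "body": {"steps": [[0,0,0,0,-1],[0,0,0,0,-1],[0,0,0,0,-1],[-0.0004,0,-0.0007,-1,-1],[-0.0004,0,-0.0007,-1,-1]]}}

```text
t: 23.55
eef_pos: [0.5431, 0.0086, 0.2929]
tcp_rot: [[0.71, -0.704, 0.008], [-0.703, -0.709, 0.063], [-0.038, -0.051, -0.998]]
force: [3.0, -7.1, -2.0]
gripper_width: 0.0395
grasp_force: 60.3
```

>>> {"method": "send_rows", "body": {"steps": [[-0.0004,0,-0.0007,-1,-1],[-0.0004,0,-0.0007,-1,-1],[-0.0004,0,-0.0007,-1,-1],[-0.0004,0,-0.0007,-1,-1],[-0.0004,0,-0.0007,-1,-1]]}}

```text
t: 24.18
eef_pos: [0.5433, 0.0097, 0.2942]
tcp_rot: [[0.961, -0.277, 0.01], [-0.277, -0.959, 0.065], [-0.008, -0.065, -0.998]]
force: [14.5, 6.1, -11.9]
gripper_width: 0.0381
grasp_force: 69.7
```

>>> {"method": "send_rows", "body": {"steps": [[-0.0004,0,-0.0007,-1,-1],[0,0,0,0,-1],[0,0,0,0,0.35],[0,0,0,0,0.35]]}}

```text
t: 24.68
eef_pos: [0.5419, 0.0096, 0.2944]
tcp_rot: [[0.983, -0.183, 0.007], [-0.183, -0.981, 0.065], [-0.005, -0.065, -0.998]]
force: [-0.2, -1.3, 0.3]
gripper_width: 0.058
grasp_force: 0.0
```

```bash
python3 st.py "[.5432,.0196,.140]"; python3 - <<'E'
from h import *
im=robot.grab_frame("wrist"); c=cam("wrist"); cv2.imwrite("pics/w9.png",im[...,::-1]); np.save("w9.npy",c,allow_pickle=True)
C0=np.array([.5507,.0162,.1265])
print(np.array([proj(0,C0+.034*xs+y*uy+(k-.038)*a,c) for k in(0.01,.015) for y in(-.098,-.124)]))
E
```

```text
24.675 yaw -10.6 j [ 0.    0.34 -0.15  1.08  0.07 -2.96] w 0.058 z [ 0.007  0.065 -0.998]
delta tool m [ 0.0002  0.0001 -0.0002] shares [ 0.0004  0.0002 -0.0006] dist 0.0
[[578.251668   225.49569066]
 [640.9255478  235.90172698]
 [583.07284457 233.80820643]
 [647.34404542 244.50632631]]
```

>>> {"method": "send_rows", "body": {"steps": [[0,0,-0.1,0,0.35],[0,0,-0.08,0,0.35],[0.05,0.075,0,0,0.35],[0,0,0,0,0.35]]}}

```text
t: 25.22
eef_pos: [0.556, -0.0296, 0.3641]
tcp_rot: [[0.983, -0.186, 0.008], [-0.186, -0.98, 0.065], [-0.005, -0.065, -0.998]]
force: [-1.1, -0.6, -0.7]
gripper_width: 0.0575
grasp_force: 0.0
```

```bash
python3 st.py "[.5432,.0196,.140]"; python3 - <<'E'
from h import *
im=robot.grab_frame("wrist"); c=cam("wrist"); cv2.imwrite("pics/w10.png",im[...,::-1]); np.save("w10.npy",c,allow_pickle=True)
C0=np.array([.5507,.0162,.1265])
q=np.array([proj(0,C0+.034*xs+y*uy+(k-.038)*a,c) for k in(0.01,.015) for y in(-.098,-.124)]); print(q)
u,v=q.mean(0).astype(int); u=min(max(u,60),580); v=min(max(v,50),430); print(u,v)
cv2.imwrite("pics/w10c.png",cv2.resize(im[v-50:v+50,u-60:u+60,::-1],None,fx=6,fy=6,interpolation=cv2.INTER_CUBIC))
E
```

```text
25.225 yaw -10.7 j [-0.07  0.34  0.03  1.26  0.07 -3.02] w 0.0575 z [ 0.008  0.065 -0.998]
delta tool m [-0.0207 -0.0313  0.0717] shares [-0.0517 -0.0782  0.1792] dist 0.081
[[441.35183359 231.3615246 ]
 [482.10042171 238.11843787]
 [442.25594175 236.86395445]
 [483.67332917 243.74453898]]
462 237
```

View pics/w10c.png

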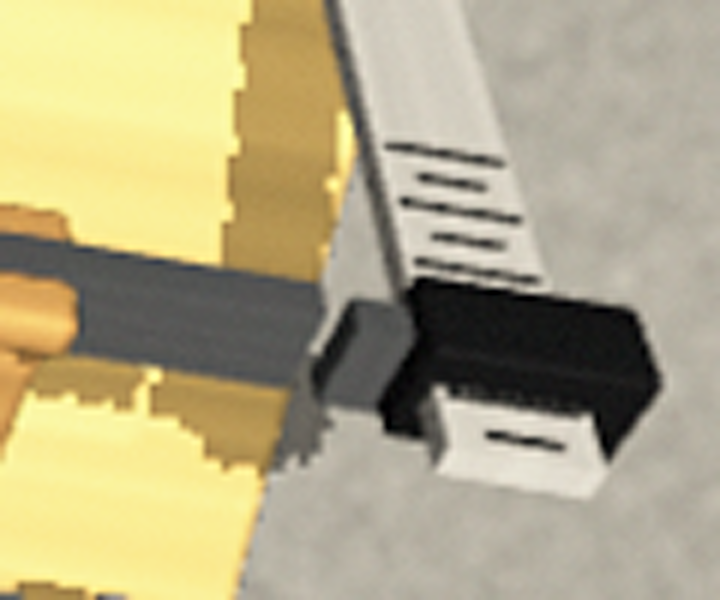

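The pointers are nearly level. The ledge pointer's end edge runs from (323,285) to (297,388), and the marker pointer's from (355,298) to (325,405).

```bash
python3 - <<'E'
from h import *
c=np.load("w10.npy",allow_pickle=True).item()
f=lambda x,y:(402+x/6,187+y/6)
C=np.array([.5507,.0162,.1265])
for d in(.024,.034):
    A=[onx(C,ray(0,*f(*p),c),d) for p in((323,285),(297,388),(355,298),(325,405),(0,235),(80,350))]; print(d,np.round(A,1),A[2]-A[0],A[3]-A[1])
# dark-steel mask edges for sub-pixel check
im=cv2.imread("pics/w10.png"); g=cv2.cvtColor(im,cv2.COLOR_BGR2HSV)
for u in(432,440,448,456,460,462,464,466): print(u,[(v,int(g[v,u,1]),int(g[v,u,2])) for v in range(229,260,1) if g[v,u,2]<130 and g[v,u,1]<90][::30] , [v for v in range(225,262) if g[v,u,2]<130 and g[v,u,1]<90])
E
```

```text
0.024 [[-112.7  -38.7]
 [-107.4  -21.6]
 [-116.1  -37.4]
 [-110.2  -19.7]
 [ -75.9  -38.1]
 [ -84.   -21.8]] [-3.43424031  1.28961894] [-2.74974184  1.85632819]
0.034 [[-107.2  -27.3]
 [-102.2  -11.3]
 [-110.4  -26.1]
 [-104.8   -9.5]
 [ -72.7  -26.7]
 [ -80.3  -11.5]] [-3.21054835  1.20561859] [-2.57063524  1.73541479]
432 [(231, 19, 81)] [231, 232, 233, 234, 235, 236, 237, 238, 239, 240, 241, 242, 243, 244, 245, 246, 247, 248]
440 [(232, 21, 84)] [232, 233, 234, 235, 236, 237, 238, 239, 240, 241, 242, 243, 244, 245, 246, 247, 248, 249]
448 [(233, 38, 94)] [233, 234, 235, 236, 237, 238, 239, 240, 241, 242, 243, 244, 245, 246, 247, 248, 249, 250, 251, 260, 261]
456 [(244, 31, 66)] [244, 245, 246, 247, 248, 249, 250, 251, 252, 253, 254, 256, 257]
460 [(237, 15, 68)] [237, 238, 239, 240, 241, 242, 243, 244, 245, 246, 247, 248, 249, 250, 251, 252, 253, 254]
462 [(237, 3, 75)] [237, 238, 239, 240, 241, 242, 243, 244, 245, 246, 247, 248, 249, 250, 251, 252, 253, 254, 255]
464 [(237, 8, 94)] [237, 238, 239, 240, 241, 242, 243, 244, 245, 246, 247, 248, 249, 250, 251, 252, 253, 254, 255]
466 [(229, 27, 84)] [225, 226, 227, 228, 229, 230, 231, 232, 237, 238, 239, 240, 241, 242, 243, 244, 245, 246, 247, 248, 249, 250, 251, 252, 257, 258, 259]
```

About 1.5 mm is left, so one short stroke of 6 rows should do it.

>>> {"method": "send_rows", "body": {"steps": [[-0.052,-0.078,0,0,0.35],[0,0,0,1,0.35],[0,0,0,1,0.35],[0,0,0,1,0.35],[0,0,0,1,0.35]]}}

```text
t: 25.9
eef_pos: [0.5404, 0.007, 0.3661]
tcp_rot: [[0.832, -0.555, 0.007], [-0.554, -0.83, 0.065], [-0.031, -0.058, -0.998]]
force: [0.2, 0.3, 0.5]
gripper_width: 0.0575
grasp_force: 0.0
```

>>> {"method": "send_rows", "body": {"steps": [[0,0,0.09,1,0.35],[0,0,0.089,1,0.35],[0,0,0,0,0.35]]}}

```text
t: 26.28
eef_pos: [0.54, 0.0116, 0.2928]
tcp_rot: [[0.708, -0.706, 0.002], [-0.705, -0.706, 0.065], [-0.044, -0.048, -0.998]]
force: [-0.5, -0.7, 0.7]
gripper_width: 0.0579
grasp_force: 0.0
```

>>> {"method": "send_rows", "body": {"steps": [[0,0,0,0,-1],[0,0,0,0,-1],[0,0,0,0,-1],[-0.0004,0,-0.0006,-1,-1],[-0.0004,0,-0.0006,-1,-1]]}}

```text
t: 26.9
eef_pos: [0.5408, 0.0109, 0.2968]
tcp_rot: [[0.836, -0.548, 0.007], [-0.548, -0.834, 0.064], [-0.029, -0.058, -0.998]]
force: [-9.1, -6.3, 3.6]
gripper_width: 0.0385
grasp_force: 59.6
```

>>> {"method": "send_rows", "body": {"steps": [[-0.0004,0,-0.0006,-1,-1],[-0.0004,0,-0.0006,-1,-1],[-0.0004,0,-0.0006,-1,-1],[-0.0004,0,-0.0006,-1,-1],[0,0,0,0,-1]]}}

```text
t: 27.52
eef_pos: [0.5402, 0.0112, 0.2984]
tcp_rot: [[0.983, -0.182, 0.008], [-0.182, -0.981, 0.064], [-0.004, -0.064, -0.998]]
force: [-10.7, 0.0, 12.5]
gripper_width: 0.0382
grasp_force: 80.6
```

>>> {"method": "send_rows", "body": {"steps": [[0,0,0,0,0.35],[0,0,0,0,0.35],[0,0,-0.1,0,0.35],[0,0,-0.08,0,0.35],[0.05,0.075,0,0,0.35]]}}

```text
t: 28.15
eef_pos: [0.5547, -0.0256, 0.3696]
tcp_rot: [[0.983, -0.181, 0.012], [-0.181, -0.981, 0.065], [0.0, -0.066, -0.998]]
force: [1.9, -0.3, 0.8]
gripper_width: 0.0578
grasp_force: 0.0
```

>>> {"method": "send_rows", "body": {"steps": [[0,0,0,0,0.35]]}}

```text
t: 28.28
eef_pos: [0.5548, -0.0278, 0.3666]
tcp_rot: [[0.983, -0.185, 0.009], [-0.186, -0.98, 0.065], [-0.004, -0.065, -0.998]]
force: [-0.3, 0.5, 0.0]
gripper_width: 0.058
grasp_force: 0.0
```

```bash
python3 st.py "[.5432,.0196,.140]"; python3 - <<'E'
from h import *
im=robot.grab_frame("wrist"); c=cam("wrist"); cv2.imwrite("pics/w11.png",im[...,::-1]); np.save("w11.npy",c,allow_pickle=True)
C=np.array([.5507,.0162,.1265])
g=cv2.cvtColor(im,cv2.COLOR_RGB2HSV); du=np.round(proj(0,C+.034*xs-.111*uy-.025*a,c)-proj(0,C+.034*xs-.111*uy-.025*a,np.load("w10.npy",allow_pickle=True).item())); print(du)
r=[]
for u in range(430,470,2):
    u2=int(u+du[0]); v=[v for v in range(222,268) if g[v,u2,2]<130 and g[v,u2,1]<90]; print(u2,v[0] if v else 0,v[-1] if v else 0,len(v))
E
```

```text
28.275 yaw -10.7 j [-0.07  0.33  0.03  1.26  0.07 -3.02] w 0.058 z [ 0.009  0.065 -0.998]
delta tool m [-0.0194 -0.0295  0.074 ] shares [-0.0484 -0.0738  0.1851] dist 0.082
[ 2. -3.]
432 229 247 19
434 230 247 18
436 230 247 18
438 230 248 19
440 230 248 19
442 231 248 18
444 231 249 19
446 231 249 19
448 232 262 19
450 232 261 26
452 232 261 30
454 233 260 28
456 233 256 23
458 238 251 14
460 237 251 15
462 234 251 18
464 234 252 19
466 222 253 22
468 222 256 29
470 229 256 28
```

The steel pointer's mask rows now match the marker's: extended to column 464 they are 234.3 and 251.6, against 234 and 251.5 on the marker. The ledge is level within about 0.5 mm and the collar is free. Next is the key block.

>>> {"method": "send_rows", "body": {"steps": [[-0.059,-0.119,0,0,1],[-0.059,-0.119,0,0,1],[-0.059,-0.119,0,0,1],[-0.059,-0.119,0,0,1]]}}

```text
t: 28.82
eef_pos: [0.4953, 0.1798, 0.3793]
tcp_rot: [[0.983, -0.184, 0.007], [-0.184, -0.981, 0.066], [-0.005, -0.066, -0.998]]
force: [1.9, 0.6, -0.4]
gripper_width: 0.0852
grasp_force: 0.0
```

>>> {"method": "send_rows", "body": {"steps": [[-0.059,-0.119,0,0,1],[-0.059,-0.119,0,0,1],[-0.059,-0.119,0,-1,1],[0,0,0,-1,1],[0,0,0,0,1]]}}

```text
t: 29.45
eef_pos: [0.4525, 0.3316, 0.3886]
tcp_rot: [[1.0, 0.016, 0.007], [0.015, -0.998, 0.065], [0.008, -0.065, -0.998]]
force: [0.5, 0.4, 0.5]
gripper_width: 0.0855
grasp_force: 0.0
```

```bash
python3 - <<'E'
from h import *
K=onz("top",173.3,272.3,.075); print("key top from top cam",K)
im=robot.grab_frame("wrist"); c=cam("wrist"); cv2.imwrite("pics/w12.png",im[...,::-1]); np.save("w12.npy",c,allow_pickle=True)
g=cv2.cvtColor(im,cv2.COLOR_RGB2HSV)
print("expect px",proj(0,K,c),[proj(0,[x,y,.03],c).round() for x,y in((.40,.37),(.53,.37),(.53,.32),(.4,.32))])
u,v=proj(0,K,c).astype(int); print(g[v-40:v+41:8,u-40:u+41:8].tolist().__str__().replace("], [",";"))
m=cv2.inRange(g,(0,100,20),(20,255,255)); n,l,s,ce=cv2.connectedComponentsWithStats(m); print([ (s[i].tolist(),ce[i].round(1).tolist()) for i in range(1,n) if s[i,4]>200])
E
python3 st.py "[.4634,.3432,.07]"
```

```text
key top from top cam [0.46139841 0.34001371 0.075     ]
expect px [334.89598854 221.97532799] [array([306., 271.]), array([306., 139.]), array([359., 140.]), array([354., 272.])]
[[[21, 25, 197;28, 19, 191;14, 201, 207;14, 203, 196;15, 198, 215;15, 203, 220;15, 197, 216;15, 201, 227;22, 24, 198;24, 25, 195;22, 24, 202];[23, 21, 193;22, 24, 192;15, 199, 206;14, 196, 195;15, 200, 216;15, 198, 222;15, 196, 217;15, 197, 226;21, 25, 197;22, 25, 190;23, 24, 192];[23, 27, 190;28, 19, 200;14, 195, 207;14, 199, 201;9, 175, 51;10, 192, 53;15, 198, 212;15, 199, 226;21, 27, 190;22, 29, 193;23, 24, 192];[23, 24, 193;21, 24, 200;14, 201, 202;15, 196, 208;11, 190, 125;12, 200, 115;15, 198, 228;14, 197, 223;22, 25, 194;22, 25, 183;22, 24, 199];[22, 23, 199;22, 24, 195;14, 195, 204;15, 198, 219;11, 195, 136;11, 194, 113;15, 198, 227;15, 200, 221;24, 22, 183;22, 25, 196;22, 25, 192];[19, 25, 195;23, 24, 188;14, 196, 203;14, 194, 220;11, 191, 144;10, 192, 105;15, 199, 228;15, 197, 217;24, 25, 196;22, 26, 188;23, 24, 190];[24, 27, 190;22, 24, 191;14, 198, 203;15, 198, 220;11, 193, 136;10, 193, 107;15, 1
[... 172 characters left out ...]
;20, 23, 199;23, 26, 193];[23, 23, 198;22, 25, 196;14, 198, 204;15, 199, 220;14, 202, 208;15, 203, 216;15, 197, 224;14, 201, 206;23, 27, 190;21, 26, 198;21, 27, 190];[24, 25, 197;23, 24, 184;14, 198, 203;15, 199, 222;14, 198, 209;15, 199, 218;15, 199, 223;14, 199, 205;25, 25, 193;22, 26, 189;24, 25, 190];[22, 25, 190;25, 23, 191;14, 202, 205;15, 200, 221;17, 146, 129;13, 196, 181;14, 197, 221;14, 198, 203;21, 26, 183;24, 27, 177;23, 28, 182]]]
[([508, 0, 132, 179, 847], [556.2, 103.2]), ([304, 142, 54, 133, 6625], [329.9, 207.3])]
29.5 yaw 0.7 j [ 0.62  0.32  0.06  1.27  0.05 -2.53] w 0.0857 z [ 0.007  0.065 -0.998]
delta tool m [0.0083 0.0088 0.1638] shares [0.0207 0.0219 0.4096] dist 0.164
```

```bash
python3 - <<'E'
from h import *
c=np.load("w12.npy",allow_pickle=True).item()
im=cv2.imread("pics/w12.png"); g=cv2.cvtColor(im,cv2.COLOR_BGR2HSV)
sub=g[190:246:2,316:352:2]; 
for i,r in enumerate(sub): print(190+2*i,"".join(f"{x[2]:4d}/{x[0]:<2d}" for x in r))
m=cv2.inRange(g,(0,100,90),(12,255,165)); m[:,:310]=0;m[:,350:]=0;m[:185]=0;m[250:]=0
pts=np.argwhere(m>0)[:,::-1].astype(np.float32); print(cv2.minAreaRect(pts))
# block edges
m=cv2.inRange(g,(0,100,20),(20,255,255)); m[:,:290]=0;m[:,370:]=0;m[290:]=0
r=cv2.minAreaRect(np.argwhere(m>0)[:,::-1].astype(np.float32)); print(r); P=np.array([onz(0,*p,.03,c) for p in cv2.boxPoints(r)]); print(P,P.mean(0))
w=cv2.inRange(g,(0,0,170),(180,60,255)); w[:,:300]=0; w[:,362:]=0
n,l,s,ce=cv2.connectedComponentsWithStats(w); print([(s[i].tolist(),ce[i].round(1).tolist()) for i in range(1,n) if 15<s[i,4]<400])
E
```

```text
190  204/14 195/14 200/15 198/14 209/14 215/14 217/14 220/15 225/14 221/15 220/14 224/15 226/14 216/14 213/14 222/15 226/15 227/15
192  204/14 196/14 198/14 197/14 207/14 218/14 217/14 220/15 225/15 223/15 221/15 224/15 227/15 215/14 214/14 223/14 226/15 226/15
194  205/14 196/14 200/14 197/14 201/14 210/14 208/14 216/15 219/14 214/14 222/15 223/15 232/16 215/14 214/14 224/14 226/14 225/15
196  217/14 201/14 199/14 202/14 161/14  83/13  89/12  73/12  78/12 123/12 221/14 222/15 227/15 214/14 210/15 222/14 222/14 225/14
198  218/15 202/14 200/14 187/14  45/11  52/11  54/10  53/12  51/13  50/10 131/13 227/14 226/14 215/14 215/15 222/14 224/14 224/14
200  219/15 201/15 201/14 115/12  53/11  53/10  55/13  56/14  54/12  51/11  50/12 232/15 225/15 214/14 212/14 218/15 225/15 224/15
202  218/14 199/14 193/14  49/9   65/12  62/11  67/11  64/10  66/11  54/11  49/10 231/14 227/15 221/14 211/15 220/15 224/15 224/14
204  218/14 201/15 158/13 113/11 117/11 114/11 124/10 127/11 131/11 110/11  46/11 230/15 229/14 227/15 213/14 220/14 221/15 223/15
206  218/14 215/14  84/12 114/11 125/11 128/10 137/1
[... 2300 characters left out ...]
10/15
242  224/15 221/15 218/15 213/14 204/15 210/14 212/15 217/14 223/14 220/15 216/14 217/15 227/14 224/15 223/14 213/15 206/15 207/15
244  223/14 219/15 219/14 212/14 203/15 207/14 211/15 216/14 221/14 218/15 212/14 217/15 227/15 224/15 221/15 224/14 210/14 209/14
((328.5, 216.0), (40.0, 17.0), 90.0)
((330.4999694824219, 207.99996948242188), (52.99999237060547, 131.99996948242188), 0.0)
[[0.39648525 0.37156808 0.03      ]
 [0.52745957 0.37147262 0.03      ]
 [0.52799164 0.32220371 0.03      ]
 [0.39845048 0.31710912 0.03      ]] [0.46259674 0.34558838 0.03      ]
[([322, 151, 13, 13, 126], [328.1, 156.8]), ([300, 317, 15, 33, 302], [304.9, 330.3]), ([300, 368, 7, 16, 52], [301.7, 377.2])]
```

```bash
python3 - <<'E'
from h import *
c=np.load("w12.npy",allow_pickle=True).item()
P=onz(0,328,219,.075,c); print(P)
A,B=onz(0,328,202.5,.075,c),onz(0,328,235.5,.075,c); print(A,B,np.linalg.norm(A-B),np.degrees(np.arctan2(*(A-B)[1::-1])))
print("stub +x, top z .07:",onz(0,328,156.8,.07,c), "stub at -x?" )
E
python3 st.py "[.462,.343,.055]"
```

```text
[0.46382704 0.34592988 0.075     ]
[0.47791428 0.34617642 0.075     ] [0.44937791 0.34567701 0.075     ] 0.028540739293498676 1.002614590771355
stub +x, top z .07: [0.51506203 0.34704849 0.07      ] stub at -x?
29.5 yaw 0.7 j [ 0.62  0.32  0.06  1.27  0.05 -2.53] w 0.0857 z [ 0.007  0.065 -0.998]
delta tool m [0.0068 0.0099 0.1788] shares [0.0169 0.0248 0.447 ] dist 0.179
```

>>> {"method": "send_rows", "body": {"steps": [[0.0215,0.017,0.11,0,0.5],[0,0,0.11,0,0.5],[0,0,0.11,0,0.5],[0,0,0.1125,0,0.5],[0,0,0,0,0.5]]}}

```text
t: 30.12
eef_pos: [0.4621, 0.3345, 0.2092]
tcp_rot: [[1.0, 0.012, 0.003], [0.011, -0.998, 0.062], [0.003, -0.062, -0.998]]
force: [0.2, 0.6, 0.2]
gripper_width: 0.0637
grasp_force: 0.0
```

```bash
python3 st.py "[.4638,.3459,.057]"
```

```text
30.125 yaw 0.7 j [ 0.61  0.45 -0.22  0.87  0.05 -2.54] w 0.0637 z [ 0.003  0.062 -0.998]
delta tool m [ 0.0013 -0.0019 -0.0024] shares [ 0.0033 -0.0048 -0.0059] dist 0.003
```

>>> {"method": "send_rows", "body": {"steps": [[0.003,-0.005,-0.004,0,0.5],[0,0,0,0,-1],[0,0,0,0,-1],[0,0,0,0,-1],[0,0,0,0,-1]]}}

```text
t: 30.75
eef_pos: [0.4645, 0.3372, 0.2142]
tcp_rot: [[1.0, 0.014, 0.008], [0.013, -0.998, 0.064], [0.009, -0.064, -0.998]]
force: [-0.2, -7.1, 11.5]
gripper_width: 0.0131
grasp_force: 58.1
```

```bash
python3 st.py "[.4638,.3459,.057]"
```

```text
30.75 yaw 0.8 j [ 0.62  0.45 -0.21  0.87  0.05 -2.54] w 0.0131 z [ 0.008  0.064 -0.998]
delta tool m [-0.002   0.0014  0.0024] shares [-0.0051  0.0034  0.006 ] dist 0.003
```

The key is gripped at 13.1 mm. I'll lift it and carry it to a hover beside the lock, where the camera sees the slot.

>>> {"method": "send_rows", "body": {"steps": [[0,0,-0.1,0,-1],[0,0,-0.1,0,-1],[0,0,-0.1,0,-1],[0.0435,0.14,0,0,-1],[0.0435,0.14,0,0,-1]]}}

```text
t: 31.38
eef_pos: [0.5001, 0.2176, 0.3267]
tcp_rot: [[1.0, 0.016, 0.008], [0.016, -0.998, 0.066], [0.009, -0.066, -0.998]]
force: [-0.2, -0.3, -1.8]
gripper_width: 0.0133
grasp_force: 59.1
```

>>> {"method": "send_rows", "body": {"steps": [[0.0435,0.14,0,0,-1],[0.0435,0.14,0,1,-1],[0,0,0,1,-1],[0,0,0,1,-1],[0,0,0,0.7,-1]]}}

```text
t: 32.0
eef_pos: [0.5363, 0.107, 0.3192]
tcp_rot: [[0.936, -0.351, 0.007], [-0.351, -0.934, 0.065], [-0.016, -0.064, -0.998]]
force: [-0.4, 0.8, -1.1]
gripper_width: 0.0133
grasp_force: 59.0
```

>>> {"method": "send_rows", "body": {"steps": [[0,0,0,0,-1]]}}

```text
t: 32.12
eef_pos: [0.5363, 0.1073, 0.3192]
tcp_rot: [[0.938, -0.348, 0.007], [-0.348, -0.935, 0.065], [-0.016, -0.064, -0.998]]
force: [0.8, -1.2, -0.5]
gripper_width: 0.0131
grasp_force: 59.0
```

```bash
python3 st.py "[.586,.110,.0705]"; python3 - <<'E'
from h import *
im=robot.grab_frame("wrist"); c=cam("wrist"); cv2.imwrite("pics/w13.png",im[...,::-1]); np.save("w13.npy",c,allow_pickle=True)
L=np.array([.586,.110,.03]); q=proj(0,L,c); print(q,[proj(0,L+.02*d,c).round(1) for d in(ux,-ux,uy,-uy)])
u,v=q.astype(int); g=cv2.cvtColor(im,cv2.COLOR_RGB2GRAY)
for r in range(v-28,v+30,2): print(r,"".join(f"{x:4d}" for x in g[r,u-30:u+31:2]))
print("cols",u-30,u+30)
E
```

```text
32.125 yaw -20.3 j [ 0.18  0.33 -0.1   1.12  0.06 -2.6 ] w 0.0131 z [ 0.007  0.065 -0.998]
delta tool m [ 0.0497 -0.004   0.0937] shares [ 0.1242 -0.0101  0.2343] dist 0.106
[319.55666944 171.08373741] [array([319.2, 143.2]), array([319.9, 197.7]), array([293. , 171.3]), array([346.4, 170.9])]
143  239 240 229 111 115 117 113 225 234 231 230 198  61  37  33  32 118 232 232 233 237  96 111 112 117 115 106 242 239 239 238
145  240 235 101 115 114 207 198 223 231 231 230 203  23  49  45  47 125 234 229 229 230 216 219 102 114 116 108 112 239 240 239
147  244 154 114 112 107 236 231 231 231 231 230 201  29  45  49  47 124 233 230 229 230 230 234 110  73 109 107 112 127 243 239
149  164 114 128 224 217 231 230 230 231 231 230 202  32  48  49  49 124 232 229 230 231 230 229 235 239 166 108 111 110 214 238
151  103 117 124 235 231 230 229 231 229 229 231 201  33  50  47  45 125 233 230 229 229 229 229 230 232 158  79 109 112 130 239
153  109 113 124 234 230 230 230 230 231 230 232 202  24  51  48  47 126 234 230 230 229 228 229 229 231 166  65 112 111 105 237
155  120 184 185 232 230 230 22
[... 2248 characters left out ...]
32 215 223  84  55  66  98 153 239 236 236
191  235 235 235 239 172 110 113 156 239 234 233 226 101 193 241 241 239 231 231 234 239  42  54  56  95  99 203 239 235 234 234
193  235 234 235 235 238 174 108  93  57  91 217 208  53  51 136  81 105 226 211  46  51  71 118  60 113 152 239 235 234 234 234
195  233 234 233 234 234 236 238 160 115  82  77 102  59  68  93 116 113 106  71  62  58  69 118 165 197 239 236 234 234 234 234
197  235 236 237 235 236 236 237 239 235 135 111 105 117 114 114 117 115 106  95  92 144 197 243 240 238 237 236 236 237 237 237
199  238 237 238 238 238 239 238 238 239 241 235 230 137 122 160 119 136 142 212 229 242 239 237 239 239 238 239 237 238 237 238
cols 289 349
```

The pixel rows show the slot between columns 312 and 321.5, so its centre is at about 316.8. It is parallel to the tool's x, and the head centre is near row 168. I'll work out the insertion.

```bash
python3 - <<'E'
from h import *
c=np.load("w13.npy",allow_pickle=True).item()
L=onz(0,316.9,168,.03,c); print(L,(onz(0,316.9,187,.03,c)-onz(0,316.7,147,.03,c)))
s=robot.get_state(); R=s["tcp_rot"]; p=s["eef_pos"]
for z in(.045,.0265):
    t=np.r_[L[:2],z]-.199*R[:,2]; d=R.T@(t-p); print(z,t,d/.4)
E
```

```text
[0.58879811 0.11107542 0.03      ] [-0.02737987  0.01011571  0.        ]
0.045 [0.58737605 0.09809316 0.24357099] [ 0.13081367 -0.01072841  0.18801367]
0.0265 [0.58737605 0.09809316 0.22507099] [ 0.1315504  -0.0077839   0.23416396]
```

>>> {"method": "send_rows", "body": {"steps": [[0.0654,-0.005,0.05,0,-1],[0.0654,-0.0057,0.07,0,-1],[0,0,0.068,0,-1],[0,0,0,0,-1]]}}

```text
t: 32.67
eef_pos: [0.5866, 0.098, 0.2417]
tcp_rot: [[0.938, -0.347, 0.003], [-0.347, -0.936, 0.065], [-0.019, -0.062, -0.998]]
force: [-0.9, 0.7, -1.0]
gripper_width: 0.0135
grasp_force: 59.0
```

```bash
cat > k.py <<'E'
from h import *
L=np.array([.5888,.1111]); s=robot.get_state(); R=s["tcp_rot"]; p=s["eef_pos"]; d=R.T@(np.r_[L,.0265]-.199*R[:,2]-p)
print(s["t"],"yaw",np.degrees(np.arctan2(R[1,0],R[0,0])),"delta mm",d*1000,"shares",d/.4,s["force"])
E
python3 k.py
```

```text
32.675 yaw -20.277772969588728 delta mm [ 1.68208221  0.2239467  16.5852132 ] shares [0.00420521 0.00055987 0.04146303] [-0.90636555  0.71843249 -0.96330981]
```

>>> {"method": "send_rows", "body": {"steps": [[0.002,0,0.015,0,-1],[0,0,0.013,0,-1],[0,0,0.013,0,-1],[0,0,0,0,-1]]}}

```text
t: 33.17
eef_pos: [0.5881, 0.0988, 0.2269]
tcp_rot: [[0.937, -0.348, 0.007], [-0.348, -0.935, 0.065], [-0.016, -0.063, -0.998]]
force: [0.3, 0.2, -0.5]
gripper_width: 0.0131
grasp_force: 59.0
```

```bash
python3 k.py
```

```text
33.175 yaw -20.34789467973768 delta mm [-0.31294932  0.99889996  1.80797154] shares [-0.00078237  0.00249725  0.00451993] [ 0.26151835  0.18883918 -0.47253021]
```

The blade went in without force. I'll lower it 2 mm more and turn clockwise.

>>> {"method": "send_rows", "body": {"steps": [[-0.0008,0.0025,0.005,0.5,-1],[0,0,0,1,-1],[0,0,0,1,-1],[0,0,0,1,-1],[0,0,0,1,-1]]}}

```text
t: 33.8
eef_pos: [0.5876, 0.0981, 0.2252]
tcp_rot: [[0.69, -0.723, 0.007], [-0.722, -0.689, 0.065], [-0.042, -0.05, -0.998]]
force: [1.1, 0.7, -3.1]
gripper_width: 0.0132
grasp_force: 58.7
```

>>> {"method": "send_rows", "body": {"steps": [[0,0,0,1,-1],[0,0,0,1,-1],[0,0,0,1,-1],[0,0,0,1,-1],[0,0,0,1,-1]]}}

```text
t: 34.42
eef_pos: [0.5877, 0.0981, 0.2253]
tcp_rot: [[0.259, -0.966, 0.007], [-0.964, -0.258, 0.065], [-0.061, -0.024, -0.998]]
force: [0.4, -0.0, -3.2]
gripper_width: 0.0133
grasp_force: 58.8
```

```bash
python3 k.py
```

```text
34.425 yaw -74.95621813265758 delta mm [-0.11555615  0.29760101  0.17979975] shares [-0.00028889  0.000744    0.0004495 ] [ 0.43585982 -0.02227763 -3.20264242]
```

>>> {"method": "send_rows", "body": {"steps": [[0,0,0,1,-1],[0,0,0,1,-1],[0,0,0,1,-1],[0,0,0,1,-1]]}}

```text
t: 34.92
eef_pos: [0.5876, 0.0981, 0.2252]
tcp_rot: [[-0.137, -0.99, 0.007], [-0.988, 0.138, 0.065], [-0.065, 0.002, -0.998]]
force: [0.6, -0.5, -2.6]
gripper_width: 0.013
grasp_force: 58.7
```

>>> {"method": "send_rows", "body": {"steps": [[0,0,0,1,-1],[0,0,0,1,-1],[0,0,0,1,-1],[0,0,0,0,-1]]}}

```text
t: 35.42
eef_pos: [0.5877, 0.0981, 0.2252]
tcp_rot: [[-0.421, -0.907, 0.007], [-0.905, 0.42, 0.065], [-0.062, 0.021, -0.998]]
force: [0.3, -1.0, -1.4]
gripper_width: 0.013
grasp_force: 58.8
```

```bash
python3 k.py; python3 -c "
from h import *
print(robot.get_state()['torque'])"
```

```text
35.425 yaw -114.93146903520483 delta mm [0.06064301 0.32857439 0.14072573] shares [0.00015161 0.00082144 0.00035181] [ 0.29273234 -1.01940593 -1.39737964]
[-0.18230045 -0.10704057 -0.03851143]
```

>>> {"method": "send_rows", "body": {"steps": [[0,0,0,0.5,-1],[0,0,0,0.4,-1],[0,0,0,0,-1]]}}

```text
t: 35.8
eef_pos: [0.5876, 0.0981, 0.2252]
tcp_rot: [[-0.499, -0.867, 0.007], [-0.865, 0.498, 0.065], [-0.06, 0.026, -0.998]]
force: [-0.6, -1.9, -0.3]
gripper_width: 0.0135
grasp_force: 59.1
```

```bash
python3 k.py; python3 -c "
from h import *
print(robot.get_state()['torque'])"
```

```text
35.8 yaw -119.97998277999638 delta mm [0.04079133 0.21239534 0.09457234] shares [0.00010198 0.00053099 0.00023643] [-0.61682672 -1.88880411 -0.27209917]
[-0.35873275  0.10722655  0.32082518]
```

The torque jumped to 0.32 N m, so the lock is at its stop. I'll ease off, lift straight out and turn back.

>>> {"method": "send_rows", "body": {"steps": [[0,0,0,-0.8,-1],[0,0,-0.04,0,-1],[0,0,-0.09,0,-1],[0,0,-0.1,0,-1],[0,0,-0.07,-0.5,-1]]}}

```text
t: 36.42
eef_pos: [0.5867, 0.0902, 0.348]
tcp_rot: [[-0.384, -0.923, 0.009], [-0.921, 0.384, 0.066], [-0.064, 0.017, -0.998]]
force: [0.4, 0.2, -1.3]
gripper_width: 0.013
grasp_force: 59.1
```

>>> {"method": "send_rows", "body": {"steps": [[0,0,0,-1,-1],[0,0,0,-1,-1],[0,0,0,-1,-1],[0,0,0,-1,-1],[0,0,0,-1,-1]]}}

```text
t: 37.05
eef_pos: [0.5866, 0.0903, 0.3461]
tcp_rot: [[0.108, -0.994, 0.008], [-0.992, -0.107, 0.066], [-0.064, -0.015, -0.998]]
force: [0.4, -0.3, -1.8]
gripper_width: 0.0131
grasp_force: 59.1
```

>>> {"method": "send_rows", "body": {"steps": [[0,0,0,-1,-1],[0,0,0,-1,-1],[0,0,0,-1,-1],[0,0,0,-1,-1],[0,0,0,-1,-1]]}}

```text
t: 37.67
eef_pos: [0.5867, 0.0903, 0.3461]
tcp_rot: [[0.571, -0.821, 0.008], [-0.819, -0.569, 0.066], [-0.049, -0.044, -0.998]]
force: [0.3, 0.6, -1.2]
gripper_width: 0.0133
grasp_force: 59.1
```

>>> {"method": "send_rows", "body": {"steps": [[0,0,0,-1,-1],[0,0,0,-1,-1],[0,0,0,-1,-1],[0,0,0,-1,-1],[0,0,0,0,-1]]}}

```text
t: 38.3
eef_pos: [0.5867, 0.0903, 0.3459]
tcp_rot: [[0.844, -0.537, 0.008], [-0.536, -0.842, 0.065], [-0.028, -0.06, -0.998]]
force: [0.2, -0.8, -0.7]
gripper_width: 0.0131
grasp_force: 59.1
```

```bash
cat > b.py <<'E'
from h import *
s=robot.get_state(); R=s["tcp_rot"]; p=s["eef_pos"]; print(s["t"],p,"yaw",np.degrees(np.arctan2(R[1,0],R[0,0])),s["force"])
for h in(.1,0): print(h,R.T@(np.array([.4645,.3372,.2142+h])-p)/.4)
E
python3 b.py
```

```text
38.3 [0.58670929 0.09025307 0.34585672] yaw -32.42879520069244 [ 0.20099806 -0.77777477 -0.68341657]
0.1 [-0.58645856 -0.35091476  0.11694216]
0 [-0.57935956 -0.33603038  0.36639769]
```

>>> {"method": "send_rows", "body": {"steps": [[-0.117,-0.07,0.02,0,-1],[-0.117,-0.07,0.02,0,-1],[-0.117,-0.07,0.02,0,-1],[-0.117,-0.07,0.02,0,-1],[-0.117,-0.07,0.02,0,-1]]}}

```text
t: 38.92
eef_pos: [0.4635, 0.3375, 0.3206]
tcp_rot: [[0.842, -0.539, 0.008], [-0.538, -0.84, 0.066], [-0.029, -0.06, -0.998]]
force: [0.8, 0.5, -0.5]
gripper_width: 0.0132
grasp_force: 59.1
```

>>> {"method": "send_rows", "body": {"steps": [[0,0,0,-1,-1],[0,0,0,-1,-1],[0,0,0,-1,-1],[0,0,0,-1,-1],[0,0,0,-1,-1]]}}

```text
t: 39.55
eef_pos: [0.4645, 0.336, 0.3206]
tcp_rot: [[0.998, -0.065, 0.007], [-0.066, -0.996, 0.066], [0.003, -0.066, -0.998]]
force: [0.6, 0.5, -1.5]
gripper_width: 0.0129
grasp_force: 59.1
```

>>> {"method": "send_rows", "body": {"steps": [[0,0,0,-0.8,-1],[0,0,0,0,-1]]}}

```text
t: 39.8
eef_pos: [0.4645, 0.336, 0.3205]
tcp_rot: [[1.0, 0.012, 0.008], [0.011, -0.998, 0.066], [0.008, -0.066, -0.998]]
force: [-0.1, 0.2, -0.7]
gripper_width: 0.0131
grasp_force: 59.1
```

```bash
python3 b.py
```

```text
39.8 [0.46451843 0.33602362 0.32048456] yaw 0.6354053066822004 [-0.07441284  0.16474703 -0.72440314]
0.1 [-0.00014324 -0.00190567  0.0158697 ]
0 [-0.00220813  0.01447262  0.26532408]
```

>>> {"method": "send_rows", "body": {"steps": [[-0.001,0.007,0.1,0,-1],[-0.001,0.006,0.1,0,-1],[0,0,0,0,-1]]}}

```text
t: 40.17
eef_pos: [0.4634, 0.3354, 0.2377]
tcp_rot: [[1.0, 0.011, 0.003], [0.011, -0.998, 0.062], [0.004, -0.062, -0.998]]
force: [-0.5, 0.6, 0.3]
gripper_width: 0.0135
grasp_force: 59.1
```

```bash
python3 b.py
```

```text
40.175 [0.46335121 0.33535158 0.23772137] yaw 0.6290123144981307 [-0.53593446  0.56198489  0.27051111]
0.1 [ 0.00366068 -0.01651655 -0.19052438]
0 [ 0.00269547 -0.0009083   0.05898605]
```

>>> {"method": "send_rows", "body": {"steps": [[0,-0.001,0.015,0,-1],[0,0,0.015,0,-1],[0,0,0,0,-1]]}}

```text
t: 40.55
eef_pos: [0.4657, 0.3377, 0.2311]
tcp_rot: [[1.0, 0.014, 0.012], [0.013, -0.998, 0.067], [0.013, -0.067, -0.998]]
force: [-1.9, -8.0, 27.1]
gripper_width: 0.0133
grasp_force: 64.6
```

```bash
python3 b.py
```

```text
40.55 [0.46572382 0.33767275 0.23109566] yaw 0.7279013737988791 [-1.85143916 -7.96639921 27.08585927]
0.1 [-0.00033606 -0.01284239 -0.20738921]
0 [-0.00363071  0.00397982  0.04202241]
```

There is contact at the mouth (27 N), with the blade about 2 mm off along x. The block's edges put the slot at x ≈ 0.4625, so I'll lift a little, shift −x and try again.

>>> {"method": "send_rows", "body": {"steps": [[0,0,-0.02,0,-1],[-0.006,0,0,0,-1],[0,0,0,0,-1]]}}

```text
t: 40.92
eef_pos: [0.4618, 0.3367, 0.2358]
tcp_rot: [[1.0, 0.014, 0.007], [0.014, -0.998, 0.065], [0.008, -0.065, -0.998]]
force: [0.9, 0.9, -0.8]
gripper_width: 0.0134
grasp_force: 60.4
```

```bash
python3 b.py
```

```text
40.925 [0.46180855 0.33674616 0.23579882] yaw 0.7961545305181769 [ 0.89335338  0.94982492 -0.8065409 ]
0.1 [ 0.00832301 -0.01381645 -0.19545728]
0 [0.00630838 0.00248587 0.05400248]
```

>>> {"method": "send_rows", "body": {"steps": [[0.003,0.0,0.01,0,-1],[0,0,0.01,0,-1],[0,0,0,0,-1]]}}

```text
t: 41.3
eef_pos: [0.4638, 0.3367, 0.2274]
tcp_rot: [[1.0, 0.014, 0.009], [0.013, -0.998, 0.063], [0.009, -0.063, -0.998]]
force: [6.3, -5.6, 0.5]
gripper_width: 0.0129
grasp_force: 61.2
```

```bash
python3 b.py
```

```text
41.3 [0.46378147 0.33667968 0.22740461] yaw 0.7518264326154058 [ 6.32542242 -5.56702231  0.50595525]
0.1 [ 0.00386628 -0.01499455 -0.21644661]
0 [0.00150081 0.00081398 0.03304186]
```

The blade is inside now with little vertical force, so I'll continue down.

>>> {"method": "send_rows", "body": {"steps": [[0.001,0.001,0.01,0,-1],[0,0.001,0.01,0,-1],[0,0,0,0,-1]]}}

```text
t: 41.68
eef_pos: [0.4641, 0.3365, 0.219]
tcp_rot: [[1.0, 0.014, 0.008], [0.013, -0.998, 0.064], [0.009, -0.064, -0.998]]
force: [4.3, -4.3, -4.7]
gripper_width: 0.0131
grasp_force: 60.7
```

```bash
python3 b.py
```

```text
41.675 [0.46409661 0.33653016 0.21903267] yaw 0.7621049104198797 [ 4.26817312 -4.27487432 -4.69561483]
0.1 [ 0.00308476 -0.01678167 -0.23731373]
0 [ 0.00092631 -0.00088907  0.01217127]
```

>>> {"method": "send_rows", "body": {"steps": [[0.001,0,0.01,0,-1],[0,0,0,0,-1]]}}

```text
t: 41.92
eef_pos: [0.4643, 0.3366, 0.2149]
tcp_rot: [[1.0, 0.014, 0.007], [0.013, -0.998, 0.063], [0.008, -0.063, -0.998]]
force: [2.6, -3.8, -3.8]
gripper_width: 0.0131
grasp_force: 60.7
```

```bash
python3 b.py
```

```text
41.925 [0.46429824 0.33664237 0.21488803] yaw 0.7623209089590566 [ 2.59156859 -3.84209796 -3.83380965]
0.1 [ 0.00250401 -0.01705846 -0.24768501]
0 [ 0.00050917 -0.00127563  0.00180832]
```

The key is seated, so I'll release it and rise.

>>> {"method": "send_rows", "body": {"steps": [[0,0,0.001,0,0.5],[0,0,0,0,0.5],[0,0,0,0,0.5],[0,0,-0.08,0,0.5],[0,0,-0.12,0,0.5]]}}

```text
t: 42.55
eef_pos: [0.4631, 0.3318, 0.295]
tcp_rot: [[1.0, 0.014, 0.005], [0.014, -0.998, 0.064], [0.006, -0.064, -0.998]]
force: [1.0, -0.3, -0.1]
gripper_width: 0.064
grasp_force: 0.0
```

>>> {"method": "send_rows", "body": {"steps": [[0,0,-0.12,0,0.5],[0,0,-0.12,0,0.5],[0,0,0,0,0.5]]}}

```text
t: 42.92
eef_pos: [0.4635, 0.3261, 0.3947]
tcp_rot: [[1.0, 0.015, 0.012], [0.014, -0.998, 0.069], [0.013, -0.069, -0.998]]
force: [1.6, 1.1, -0.3]
gripper_width: 0.0638
grasp_force: 0.0
```

```bash
python3 - <<'E'
from h import *
s=robot.get_state(); print(s["t"],s["eef_pos"],s["force"],s["gripper_width"])
im=robot.grab_frame("wrist"); c=cam("wrist"); cv2.imwrite("pics/w14.png",im[...,::-1])
g=cv2.cvtColor(im,cv2.COLOR_RGB2HSV); u,v=proj(0,[.4638,.3459,.075],c).astype(int); print(u,v)
m=cv2.inRange(g,(0,100,95),(12,255,160)); k=np.zeros_like(m); k[v-40:v+40,u-25:u+25]=m[v-40:v+40,u-25:u+25]
n,l,st,ce=cv2.connectedComponentsWithStats(k); i=1+st[1:,4].argmax(); print(st[i],ce[i],cv2.minAreaRect(np.argwhere(l==i)[:,::-1].astype(np.float32)))
print(onz(0,*(st[i,:2]+st[i,2:4]/2),.075,c), onz(0,*ce[i],.075,c))
# lock slot from the top camera
t=robot.grab_frame("top"); h=cv2.cvtColor(t,cv2.COLOR_RGB2GRAY); q=proj("top",[.5888,.1111,.03]); print(q); x,y=q.round().astype(int)
print(h[y-8:y+9,x-9:x+10])
E
```

```text
42.925 [0.46346688 0.32606994 0.39469952] [ 1.56110969  1.08886158 -0.29239725] 0.06379016882355414
322 230
[314 218  15  33 440] [320.91818182 233.42954545] ((321.0, 234.0), (32.0, 14.0), 90.0)
[0.46041341 0.34697576 0.075     ] [0.46135851 0.34749756 0.075     ]
[272.36881091 225.73579896]
[[222 222 232 220 189 167 154 166 178 198 208 190 161 126 114 157 186 218
  227]
 [225 224 218 167 123 163 195 208 215 212 212 215 211 192 174 152 117 160
  218]
 [225 225 178 141 178 205 215 210 207 210 207 206 210 212 215 186 120 100
  174]
 [231 214 130 122 182 213 219 213 209 207 206 207 204 209 211 196 164 111
  139]
 [230 177 109 135 135 146 187 216 222 216 215 210 209 206 209 210 192 142
  120]
 [202 130 140 153  84  34 102 143 163 186 215 221 213 211 208 208 205 159
   95]
 [174 104 180 161  56  42  19   4  38  98 148 164 184 208 217 213 218 176
  111]
 [172 119 195 196 177 162 105  42  32  21  23  43 101 150 188 215 224 184
  117]
 [181 112 187 219 220 213 192 178 160 108  47  27  30  45 100 146 165 142
  109]
 [182 103 182 217 213 211 215 219 211 194 159 104  53  29  29  28  44  73
   94]
 [182  94 165 211 217 210 212 209 213 214 210 190 177 159 107  49 109 104
   88]
 [193 113 121 176 207 210 209 211 207 210 210 212 218 210 193 155 168 146
   94]
 [205 134  81 123 194 217 212 207 207 208 207 208 208 212 224 195 147 126
   94]
 [216 161  92  97 170 216 220 218 211 209 213 212 215 220 198 135  93 104
   89]
 [222 211 145  89 117 145 165 185 211 220 209 196 184 171 128  59  86 103
  104]
 [222 226 215 146  69  47  62 109 154 170 147 130 109  77  63  70  91 106
  167]
 [222 222 229 190  96  63  55  58  65  74  65  62  59  56  56  74 102 172
  221]]
```

```bash
python3 -c "
from bench import robot
print(robot.hand_in())"
```

```text
the job is handed in; nothing more can be done
None
```

I handed in the job after about 43 s: the ledge pointer is level with the marker (within about 0.5 mm by camera), the lock is turned to its stop, and the key is back in its slot; the hand-in gave no verdict.

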